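# Clear the cupboard door and set the centre punch on the new knob mark

### The arm

A 6-joint arm with a two-finger parallel gripper is mounted at the origin on the work surface. World frame = base frame: x ahead of the robot, y to its left, z up, the work surface at z = 0. Lengths are in m, angles in rad, forces in N, time in s.
With the tool pointing down it reaches from about 0.35 to 0.975 m from the base axis. Payload 17.4 kg.
Tool frame: the origin (TCP) lies at the very end of the fingers, on their centre line; the grasp point (between the pads) lies 19 mm behind it; y points along the fingers, z is the direction in which the jaws open and shut, and the axes are right-handed (so a half turn about y gives the same grasp; the last joint's range is limited). The gripper opens to 85 mm and grips with 20 to 120 N. Pads are 22 mm wide; open, the fingers measure 114 mm over their backs; the gripper's body (76 mm by 85 mm) begins 54 mm behind the grasp point. The pads swing forward as they close: fully open they stand 13 mm farther back than shut.
Start: joints at [-1.384, 0.116, 1.442, -0, 1.584, -0.038], TCP at [0.15, -0.658, 0.231] pointing down, gripper open.
Joint ranges: [-2.83, 2.83], [-0.83, 2.19], [0.07, 2.5], [-1.14, 4.28], [0.01, 3], [-2.97, 2.97]. Speed limits (rad/s): [1.89, 1.89, 2.22, 3.14, 3.14, 3.14].

### API

Orientations are given as [roll, pitch, yaw] about the fixed x, y, z axes, in that order (R = Rz(yaw) Ry(pitch) Rx(roll)).
In Python, from plant import ctrl gives the robot as it stands.
- The arm moves only by the tool servo_tool, never from a script. Its argument "targets" is a list of rows, each a list of 3 entries, a list of its own where there are three numbers: the opening, from 0 (shut) to 1 (fully open), then the shift along the tool's x, y, z in cm, then the turn, a rotation vector about the tool's x, y, z in degrees. In form: [[fingers, [tx, ty, tz], [rx, ry, rz]], ...]. A call has 1 to 10 rows; each row is the pose to reach, as a shift and turn from the pose commanded when the call began, along the tool's axes at that moment; what a row does not reach only later rows make up. A row lasts 1/10 s, in which the tool goes at most 50 mm and 8.59 degrees, less where a joint would pass 70% of its speed; a pose out of reach is approached as far as the arm can. A call with a gripper value outside its range is refused whole. The fingers move at their own pace and stop on an object; "grip_force" is the grip in N (left out, the last holds). Time passes only in rows, so rows that repeat a pose let the fingers close. It gives the time, the measured TCP pose, the force and the opening at its end, in the units of the state.
- ctrl.read_state(): the state, without advancing time (a new reading comes with each control period).
- ctrl.capture(name): name is "scene" or "top" or "wrist"; returns (picture, depth): 420x560x3 uint8, blue, green, red; 420x560 float32, m along the optical axis (not along the pixel's ray), 0 where there is no reading.
- ctrl.calibration(name): a dict with "mtx" (3x3 intrinsics, pixels), "dist_coeffs" ([k1, k2, p1, p2, k3] as OpenCV has them; the pictures are not rectified), "extrinsics" (4x4, takes a point from camera to world coordinates). Camera axes: x right, y up, looking along -z (the intrinsics and any distortion apply to the point x, -y, -z); pixel columns grow to the right and rows downward; lengths in m; the calibration is good to about 2 mm. A picture is of the moment at which its call begins: read the wrist's pose just before it. calibration takes no time and is no camera call; for the wrist camera it gives the pose at the moment of the call.
- ctrl.hand_in(): hands the job in, once; it reports no verdict.
The state is a dict: "time_s": time; "q": joint angles; "dq": joint speeds; "effort": joint torques, N m; "eef_pos": TCP position; "orientation": TCP orientation; "wrist_force": force on the tool from outside, world axes, zero at the start; "wrist_torque": the same for the moment, N m; "gripper_width": finger opening in m.
Only numpy, scipy, OpenCV 4.12 (cv2) and the standard library are available. Lean on these libraries where they do the work, as an engineer would, in place of code of your own. Each camera call takes 0.05 s, during which the arm holds its last target.

### The job

I am moving this cupboard door's knob to the other side. First set the three loose fittings lying on the door (ceramic knob, black hinge cover, white magnetic catch) down in the metal tray without dropping them, then draw the brass centre punch out of the bit carousel and bring its point down on the pencil cross and nowhere else on the door. Finish while still holding the punch there: upright, point on the middle of the cross, leaning on it just enough to take up part of its spring but not so far that it fires, and leave the nut driver, the tumbler of pegs and the pencil where they are.

Things in the scene. Friction and masses are not known exactly. Their poses are not given: they have to be found in the camera images.
- knob: Off-white glazed ceramic cupboard knob, 50 g, standing on its foot in the sunken panel of the door. Round: foot 24 mm, waist 17 mm, widest 36 mm at 23 mm height, 32.5 mm tall. Origin at the centre of its foot, z up its axis.
- hinge_cover: Black plastic hinge cover, an upside-down channel 64 mm long (its x), 22 mm wide (its y), 14 mm high, about 14 g, lying on the sunken panel of the door. Origin at the centre of its underside, z up.
- catch: White plastic magnetic door catch, about 30 g, lying on the sunken panel of the door: block 46 mm long (its x), 17 mm wide (its y), 15 mm high with two steel strips showing 1 mm proud on top, on a 62 x 12 x 3 mm foot with screw ears along x. Origin at the centre of its underside, z up.
- door: Sage-green framed cupboard door lying face up, fixed: 340 mm (its x) by 320 mm (its y), 18 mm thick, frame 55 mm wide; the 230 x 210 mm panel inside the frame lies 6 mm lower (12 mm above the origin). Origin at the centre of its underside, z up. Its two stiles (long frame members) run along x at y = +132 and -132 mm.
- cross: Cream masking-tape patch 50 x 36 mm on one of the two stiles with a bold black pencil cross, arms 28 mm. Origin at the middle of the cross on the top face of the door (18 mm above the door's origin), z up. The other stile only has the old knob hole, a small round beech plug.
- tray: Bare-metal rectangular parts tray, fixed, open on top: outside 240 mm (its x) by 150 mm (its y), walls 28 mm high and 3 mm thick, floor 3 mm thick. Origin at the centre of its underside, z up.
- carousel: Steel bit carousel, 128 mm across: fixed foot, stiffly turning top. A stepped tower of screwdriver bits in the middle (82 mm high at its small knob), round it three upright tool sleeves 21 mm across, tops 73 mm above the origin, axes 48.5 mm from the middle. One holds the punch, two are empty. Origin at the centre of the underside, z up.
- punch: Automatic centre punch, 100 g, upright in a carousel sleeve, point down. Knurled brass body 14 mm across from 26 to 118 mm above the point, dark cap 15 mm across to 130 mm, thin steel nose and spring pin (12 mm) below. Origin at the point with the pin out, z up to the cap. Its lowest 51 mm stand in the sleeve (1 mm play); raised 55 mm straight up it is clear.
- punch_tip (a point): The point of the punch, on the spring pin. It coincides with the punch's origin when the pin is out, and moves up the body as the pin is pressed in.
- punch_pin (a joint): How far the spring pin is pressed into the punch (m): 0 fully out, 0.011 fully in; the punch fires (clicks) at 0.010. The spring starts at 2 N and adds 0.8 N per mm, about 6 N at half travel.
- nut_driver: Red-handled nut driver 202 mm long lying on the chopping board beyond the door, a bystander. Origin on its underside 80 mm from the handle's end.
- tumbler: Glass tumbler 70 mm across and 90 mm tall holding wooden pegs that stand out to about 115 mm, standing on the chopping board, a bystander. Origin at the centre of its underside.
- pencil: Red flat carpenter's pencil, about 130 mm long, lying on the chopping board, a bystander. Origin at its middle, on the underside.
Mind the look-alikes: they are no part of the job. What is shaped like the knob but blue or red is not meant.

How it is judged:
By the outcome, as a careful person would: the job done as asked, in the order asked, and still so for the second after the job is handed in, while the arm keeps its last pose, push and grip.
It also fails if it takes over 72 s, if anything falls off the work surface, if the arm or the gripper's body presses on something with over 40 N, if the wrist force passes 120 N, or if a joint passes its speed limit or range.

## Working session

There is one attempt and no reset: what is moved stays moved. The work goes in short steps, Python scripts to look and compute and a tool call to move; the robot and the scene stay as the last step left them, time stands still between calls to the robot, and variables do not carry over. Pictures are saved under pics/ and viewed, and the job is handed in when it is done.

Besides the shell and the picture viewer there is one more tool, called after "Call:" by a JSON object that holds its "method" and its "body", one argument or row to a line. servo_tool: Moves the arm, as the interface text tells. Its arguments: {"type":"object","properties":{"targets":{"type":"array"},"grip_force":{"type":"number"}},"required":["targets"]}

```bash
ls; mkdir -p pics
python3 - <<'E'
from plant import ctrl
import cv2
print(ctrl.read_state())
for n in("scene","top","wrist"):
    c=ctrl.calibration(n); print(n,c)
    p,d=ctrl.capture(n); cv2.imwrite(f"pics/{n}0.png",p)
    import numpy as np; np.save(f"pics/{n}0d.npy",d)
E
```

```text
pics
{'time_s': 0.0, 'q': array([-1.38383565e+00,  1.16489867e-01,  1.44227284e+00, -8.15657784e-06,
        1.58399651e+00, -3.77792799e-02]), 'dq': array([ 6.62778830e-04, -7.48629851e-05, -3.65967552e-04,  1.62368805e-03,
       -4.27084664e-05, -7.21516695e-04]), 'effort': array([-2.67047435e-03, -7.31993079e+01, -6.32499790e+01, -1.90941378e-04,
        6.23529646e-03,  1.11054685e-04]), 'eef_pos': array([ 0.15039258, -0.65783567,  0.23055485]), 'orientation': array([-1.57196236e+00,  3.59112205e-05, -2.91685282e+00]), 'wrist_force': array([-0.15979498, -0.37519134,  0.56529189]), 'wrist_torque': array([ 0.05694892,  0.01392328, -0.02470839]), 'gripper_width': 0.08523373349720913}
scene {'mtx': array([[515.99786804,   0.        , 278.14487638],
       [  0.        , 515.99786804, 200.98066308],
       [  0.        ,   0.        ,   1.        ]]), 'dist_coeffs': array([0.00776061, 0.        , 0.        , 0.        , 0.        ]), 'extrinsics': array([[ 8.50981718e-01, -4.26731934e-01,  3.06153511e-01,
         8.90688199e-01],
       [ 5.25195215e-01,  6.91084079e-01, -4.96560955
[... 633 characters left out ...]
7031e-02],
       [-1.20190781e-03,  1.18753883e-01,  9.92922993e-01,
         1.46887434e+00],
       [ 0.00000000e+00,  0.00000000e+00,  0.00000000e+00,
         1.00000000e+00]])}
wrist {'mtx': array([[365.21737353,   0.        , 275.6624977 ],
       [  0.        , 365.21737353, 216.5731828 ],
       [  0.        ,   0.        ,   1.        ]]), 'dist_coeffs': array([-0.07296286,  0.        ,  0.        ,  0.        ,  0.        ]), 'extrinsics': array([[ 0.22327297,  0.92556777,  0.30573435,  0.22718473],
       [-0.97475455,  0.21253895,  0.06841606, -0.63999129],
       [-0.00165675, -0.3132914 ,  0.9496556 ,  0.37275807],
       [ 0.        ,  0.        ,  0.        ,  1.        ]])}
```

View pics/scene0.png

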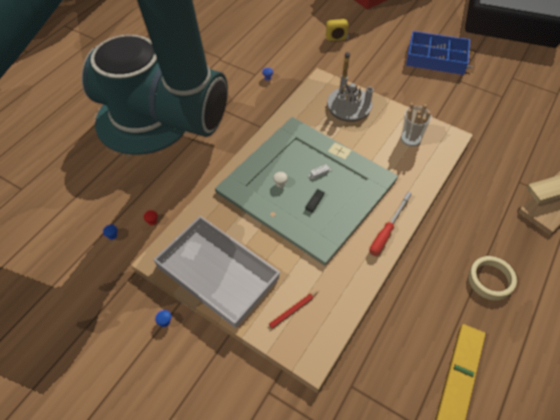

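View pics/top0.png

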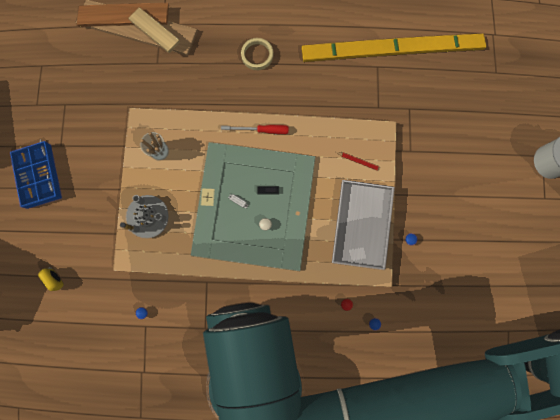

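View pics/wrist0.png

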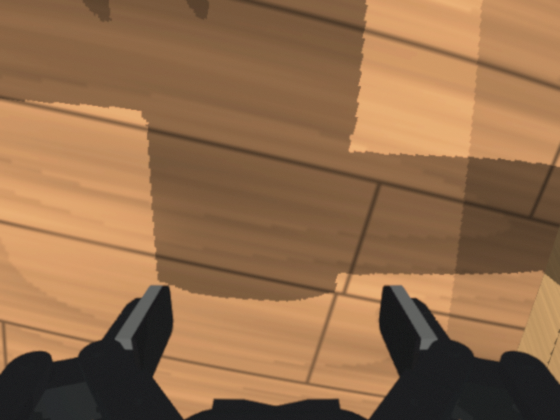

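The top view shows the door at about (253,205), the tray at (363,225), the carousel at (148,215), the tumbler at (153,146), the nut driver at (257,128) and the pencil at (358,160).

Things that could be mistaken for the knob, by top-view pixel: white on the door (265,224), blue (141,313), (375,324) and (411,239), red (347,304). I choose the white one. The pale cross tape is at (207,197), with a beech plug opposite at (297,213). I'll check the choice in crops and measure.

```bash
cat > h.py <<'E'
import numpy as np, cv2
from scipy.spatial.transform import Rotation as R
def rays(cal,uv):
    uv=np.asarray(uv,float).reshape(-1,1,2)
    n=cv2.undistortPoints(uv,cal["mtx"],cal["dist_coeffs"]).reshape(-1,2)
    T=cal["extrinsics"]; d=np.c_[n[:,0],-n[:,1],-np.ones(len(n))]
    return T[:3,3], d@T[:3,:3].T
def onz(cal,uv,z):
    o,d=rays(cal,uv); return o+d*((z-o[2])/d[:,2])[:,None]
def bydepth(cal,uv,dep):
    o,d=rays(cal,uv); uv=np.asarray(uv).reshape(-1,2).astype(int)
    return o+d*dep[uv[:,1],uv[:,0]][:,None]
def proj(cal,P):
    T=cal["extrinsics"]; p=(np.asarray(P,float).reshape(-1,3)-T[:3,3])@T[:3,:3]
    p=p*[1,-1,-1]
    return cv2.projectPoints(p,np.zeros(3),np.zeros(3),cal["mtx"],cal["dist_coeffs"])[0].reshape(-1,2)
def Rt(o): return R.from_euler('xyz',o).as_matrix()
E
python3 - <<'E'
from h import *
from plant import ctrl
p=cv2.imread("pics/top0.png");d=np.load("pics/top0d.npy")
c=ctrl.calibration("top")
a=p[120:290,110:410]; cv2.imwrite("pics/c1.png",cv2.resize(a,(780,442),interpolation=cv2.INTER_CUBIC))
s=cv2.imread("pics/scene0.png")[60:300,140:440]; cv2.imwrite("pics/c2.png",cv2.resize(s,(750,600),interpolation=cv2.INTER_CUBIC))
for n,u in dict(board=(330,130),board2=(130,260),frame=(255,262),stile=(205,230),panel=(250,230),cover=(268,190),tape=(207,197),plug=(297,213),knob=(265,224),trayfloor=(365,215),trayrim=(340,220)).items():
    print(n,bydepth(c,u,d).round(4))
E
```

```text
board [[ 0.7702 -0.2096  0.0322]]
board2 [[0.3672 0.3779 0.0224]]
frame [[0.3701 0.005  0.0455]]
stile [[0.4593 0.1523 0.0482]]
panel [[0.4625 0.022  0.0423]]
cover [[ 0.5801 -0.0277  0.0489]]
tape [[0.5566 0.1506 0.0451]]
plug [[ 0.514  -0.1133  0.0503]]
knob [[ 0.4778 -0.0221  0.0731]]
trayfloor [[ 0.5142 -0.3142  0.0334]]
trayrim [[ 0.498  -0.2404  0.0335]]
```

View pics/c1.png

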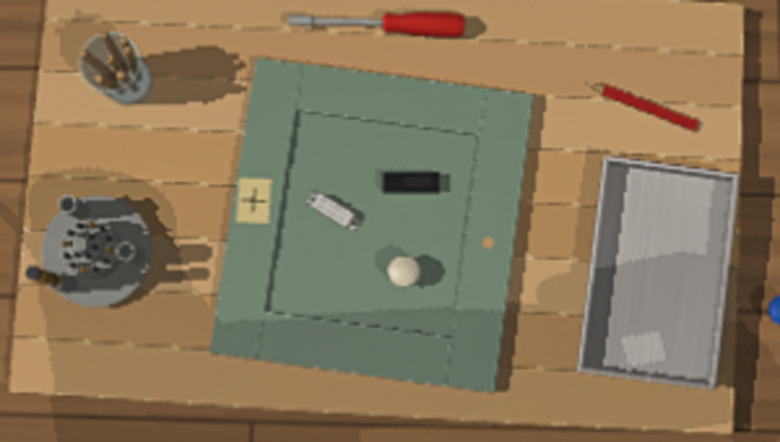

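View pics/c2.png

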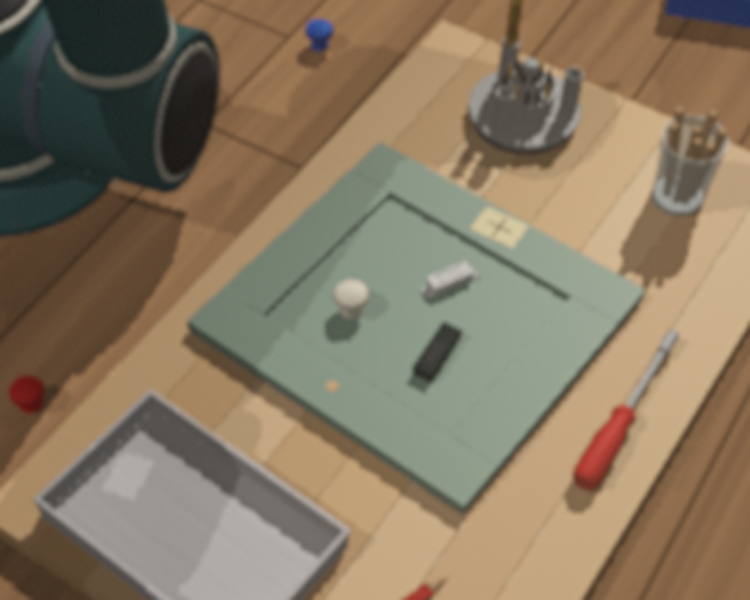

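The crops show the off-white knob at full-frame (265,224), the only one of its colour and the one on the door. The catch is at about (237,201), the cover at (268,190), the punch's dark cap at (125,225), and the cross at (207,197). Next come heights and poses by masks.

Run:
```python
from h import *
from plant import ctrl
p=cv2.imread("pics/top0.png");d=np.load("pics/top0d.npy")
c=ctrl.calibration("top")
v,u=np.mgrid[0:420,0:560]; P=bydepth(c,np.c_[u.ravel(),v.ravel()],d).reshape(420,560,3)
for n,(x,y,w,h) in dict(table=(300,70,60,20),board=(320,125,40,15),board2=(140,255,40,10),board3=(150,165,40,15),frame=(230,258,50,6),stile=(210,165,8,25),stile2=(297,160,8,40),panel=(235,225,15,25),tray=(355,200,20,30)).items():
    z=P[y:y+h,x:x+w,2]; print(n,np.median(z).round(4),z.std().round(4))
hsv=cv2.cvtColor(p,cv2.COLOR_BGR2HSV)
H,S,V=cv2.split(hsv)
for q in [(265,224),(237,201),(268,190),(207,190),(250,230),(275,224)]: print(q,hsv[q[1],q[0]])
roi=np.zeros_like(H);roi[160:250,215:290]=255
k=((S<70)&(V>110)).astype(np.uint8)*255&roi
b=((V<40)).astype(np.uint8)*255&roi
t=((H>15)&(H<32)&(V>150)&(S<140)).astype(np.uint8)*255; t[:, :195]=0;t[:,222:]=0;t[:180]=0;t[215:]=0
g=((H>35)&(H<95)&(S>25)).astype(np.uint8)*255; 
for n,m,z in(("white",k,.052),("black",b,.054),("tape",t,.046)):
  for q in cv2.findContours(m,cv2.RETR_EXTERNAL,cv2.CHAIN_APPROX_NONE)[0]:
    if cv2.contourArea(q)>15:
      r=cv2.minAreaRect(q); print(n,cv2.contourArea(q),np.round(r[0],1),np.round(r[1],1),r[2],onz(c,r[0],z).round(4), onz(c,cv2.boxPoints(r),z)[:,:2].round(3).tolist())
q=max(cv2.findContours(g,cv2.RETR_EXTERNAL,cv2.CHAIN_APPROX_NONE)[0],key=cv2.contourArea)
r=cv2.minAreaRect(q);W=onz(c,cv2.boxPoints(r),.046);print("door",r,onz(c,r[0],.046),W.round(3).tolist())
```

```text
table 0.0001 0.06
board 0.0301 0.1015
board2 0.0296 0.1016
board3 0.0297 0.083
frame 0.0474 0.0051
stile 0.0481 0.1414
stile2 0.0479 0.0794
panel 0.0426 0.1039
tray 0.0331 0.0828
(265, 224) [ 22  46 199]
(237, 201) [ 22  16 173]
(268, 190) [150  19  41]
(207, 190) [ 22  94 200]
(250, 230) [ 57  35 131]
(275, 224) [60 31 82]
white 6346.0 [252.  204.5] [89. 74.] 90.0 [[0.536  0.0176 0.052 ]] [[0.666, 0.13], [0.67, -0.087], [0.409, -0.092], [0.405, 0.121]]
black 106.0 [268. 190.] [ 6. 20.] 90.0 [[ 0.5792 -0.0279  0.054 ]] [[0.587, 0.001], [0.589, -0.057], [0.571, -0.057], [0.57, 0.001]]
tape 189.0 [207.1 196.8] [12.6 17.1] 3.814074993133545 [[0.5571 0.1501 0.046 ]] [[0.533, 0.169], [0.583, 0.168], [0.582, 0.131], [0.531, 0.132]]
tape 46.0 [198. 185.] [10.  6.] 90.0 [[0.5916 0.1785 0.046 ]] [[0.606, 0.188], [0.607, 0.17], [0.577, 0.169], [0.577, 0.187]]
door ((253.12997436523438, 205.58998107910156), (110.16724395751953, 115.39983367919922), 8.130102157592773) [[0.53370858 0.01457605 0.046     ]] [[0.386, 0.193, 0.046], [0.726, 0.158, 0.046], [0.685, -0.167, 0.046], [0.348, -0.123, 0.046]]
```

```bash
cat >> h.py <<'E'
def goto(st,pos,yaw=None,Rm=None):
    """shift (cm) & rotvec (deg) in tool axes to reach world pos with tool down, yaw = euler yaw with roll -90"""
    R0=Rt(st["orientation"])
    R1=Rm if Rm is not None else (R0 if yaw is None else Rt([-np.pi/2,0,yaw]))
    t=R0.T@(np.array(pos)-st["eef_pos"])*100
    r=R.from_matrix(R0.T@R1).as_rotvec(degrees=True)
    print("shift cm",t.round(2),"rot deg",r.round(2)); return t,r
E
python3 - <<'E'
from h import *
from plant import ctrl
goto(ctrl.read_state(),[.54,.04,.2],-np.pi)
E
```

```text
shift cm [-53.53   3.13 -59.35] rot deg [ 0.05 12.88  0.  ]
```

Call:
{"method": "servo_tool", "body": {
  "targets": [
    [1,[-53.5,3.1,-59.4],[0,12.9,0]],
    [1,[-53.5,3.1,-59.4],[0,12.9,0]],
    [1,[-53.5,3.1,-59.4],[0,12.9,0]],
    [1,[-53.5,3.1,-59.4],[0,12.9,0]],
    [1,[-53.5,3.1,-59.4],[0,12.9,0]],
    [1,[-53.5,3.1,-59.4],[0,12.9,0]],
    [1,[-53.5,3.1,-59.4],[0,12.9,0]],
    [1,[-53.5,3.1,-59.4],[0,12.9,0]],
    [1,[-53.5,3.1,-59.4],[0,12.9,0]],
    [1,[-53.5,3.1,-59.4],[0,12.9,0]]
  ]
}}

```text
time_s: 1.15
eef_pos: [0.3941, -0.2197, 0.2119]
orientation: [-1.571, 0.001, 3.141]
wrist_force: [1.9, -0.6, -0.4]
gripper_width: 0.0855
```

Run:
```python
from h import *
from plant import ctrl
s=ctrl.read_state();print(s["eef_pos"],s["orientation"],s["q"])
goto(s,[.54,.04,.2],-np.pi)
```

```text
[ 0.39405199 -0.21965896  0.2119465 ] [-1.57055501e+00  5.20825006e-04  3.14091824e+00] [-5.65136399e-01 -3.84122652e-01  1.92395017e+00  7.47712390e-05
  1.60119600e+00  1.00633669e+00]
shift cm [-14.58   1.2  -25.98] rot deg [-0.01 -0.04 -0.03]
```

Call:
{"method": "servo_tool", "body": {
  "targets": [
    [1,[-14.5,1.2,-25.9],[0,0,0]],
    [1,[-14.5,1.2,-25.9],[0,0,0]],
    [1,[-14.5,1.2,-25.9],[0,0,0]],
    [1,[-14.5,1.2,-25.9],[0,0,0]],
    [1,[-14.5,1.2,-25.9],[0,0,0]],
    [1,[-14.5,1.2,-25.9],[0,0,0]],
    [1,[-14.5,1.2,-25.9],[0,0,0]],
    [1,[-14.5,1.2,-25.9],[0,0,0]],
    [1,[-14.5,1.2,-25.9],[0,0,0]]
  ]
}}

```text
time_s: 2.05
eef_pos: [0.5384, 0.0367, 0.1999]
orientation: [-1.571, -0.0, 3.141]
wrist_force: [-0.4, 0.3, -0.2]
gripper_width: 0.0855
```

Run:
```python
from h import *
from plant import ctrl
import pickle
s=ctrl.read_state();c=ctrl.calibration("wrist");p,d=ctrl.capture("wrist")
print(s["eef_pos"],s["orientation"],s["dq"].round(3),s["wrist_force"])
cv2.imwrite("pics/w1.png",p);np.save("pics/w1d.npy",d);pickle.dump((s,c),open("pics/w1.pkl","wb"))
```

```text
[0.53841797 0.03666496 0.19989246] [-1.57061653e+00 -2.02267318e-04  3.14074047e+00] [-0.014 -0.008  0.002  0.001 -0.002  0.001] [-0.35078096  0.26635104 -0.18035185]
```

View pics/w1.png

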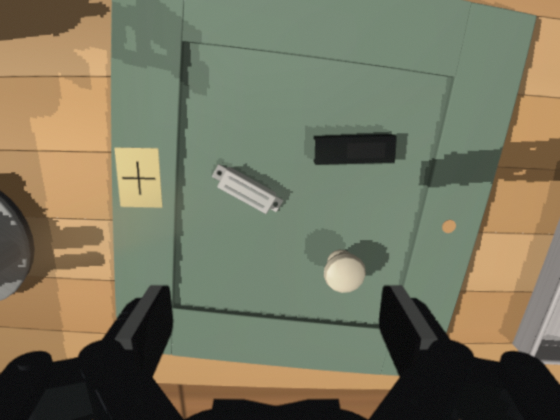

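The wrist view shows the cross at (139,178) on the cream tape, the catch at (248,189), the cover at (355,149), the knob head at (344,271) and the beech plug at (449,226).

Run:
```python
from h import *
import pickle
p=cv2.imread("pics/w1.png");s,c=pickle.load(open("pics/w1.pkl","rb"))
H,S,V=cv2.split(cv2.cvtColor(p,cv2.COLOR_BGR2HSV))
for q in [(344,271),(248,189),(330,149),(365,149),(300,230),(150,160),(139,178)]: print(q,H[q[1],q[0]],S[q[1],q[0]],V[q[1],q[0]])
def big(m,x,y,w,h):
    z=np.zeros_like(H);z[y:y+h,x:x+w]=255
    return max(cv2.findContours((m.astype(np.uint8)*255)&z,cv2.RETR_EXTERNAL,cv2.CHAIN_APPROX_NONE)[0],key=cv2.contourArea)
kn=big((H<30)&(V>110)&(S<110)&(S>15),300,235,90,70)
ca=big((S<28)&(V>100)|((H<28)&(V>110)),200,155,100,70)
co=big(V<50,300,120,110,60)
tp=big((H>12)&(H<32)&(V>90)&(S<150),113,135,60,85)
for n,q,z in(("knob",kn,.065),("catch",ca,.05),("cover",co,.056),("tape",tp,.048)):
    r=cv2.minAreaRect(q); B=onz(c,cv2.boxPoints(r),z)[:,:2]; e1,e2=B[1]-B[0],B[2]-B[1]
    L=e1 if np.linalg.norm(e1)>np.linalg.norm(e2) else e2
    print(n,cv2.contourArea(q),np.round(r[0],1),"ctr",onz(c,r[0],z)[0].round(4),"sz",np.linalg.norm(e1).round(4),np.linalg.norm(e2).round(4),"ang",np.degrees(np.arctan2(L[1],L[0])).round(1))
(x,y),r=cv2.minEnclosingCircle(kn); print("knobcircle",x,y,r,onz(c,(x,y),.065))
print("cross",onz(c,(139,178),.048), "plug",onz(c,(449,226),.048))
v=p.copy(); cv2.drawContours(v,[kn,ca,co,tp],-1,(0,0,255),1); cv2.imwrite("pics/w1c.png",cv2.resize(v[110:310,100:420],(800,500)))
```

```text
(344, 271) 21 45 215
(248, 189) 27 13 171
(330, 149) 70 23 33
(365, 149) 30 7 35
(300, 230) 58 36 135
(150, 160) 23 90 220
(139, 178) 21 73 66
knob 1193.5 [342.7 273.1] ctr [ 0.4754 -0.0198  0.065 ] sz 0.0329 0.0368 ang -121.3
catch 1410.5 [245.  191.1] ctr [0.5428 0.0621 0.05  ] sz 0.0184 0.0616 ang -120.3
cover 2152.5 [354.8 148.3] ctr [ 0.5788 -0.025   0.056 ] sz 0.063 0.0224 ang -88.3
tape 2506.0 [138. 177.] ctr [0.5546 0.1508 0.048 ] sz 0.0365 0.0529 ang 178.7
knobcircle 343.42010498046875 270.4424133300781 21.60439682006836 [[ 0.47784276 -0.02028295  0.065     ]]
cross [[0.55377228 0.15001909 0.048     ]] plug [[ 0.51139715 -0.1139353   0.048     ]]
```

View pics/w1c.png

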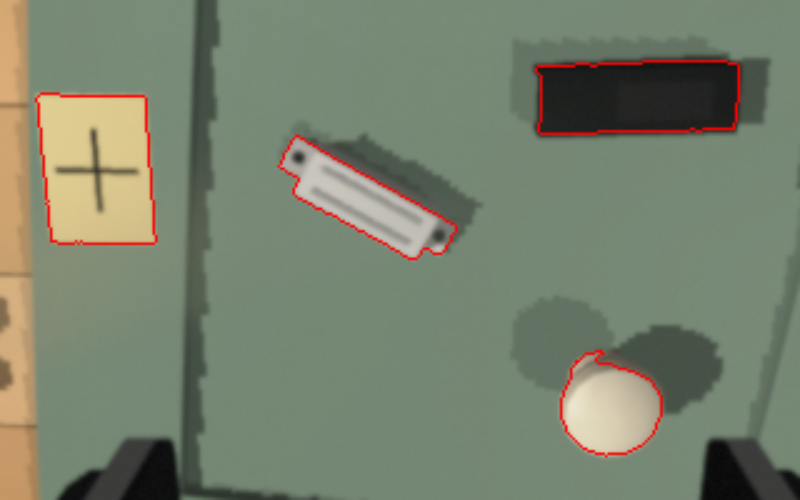

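Run:
```python
from h import *
from plant import ctrl
import pickle
s,c=pickle.load(open("pics/w1.pkl","rb")); print(onz(c,(344.8,273.6),.065))
s=ctrl.read_state();print(s["eef_pos"])
goto(s,[.475,-.0215,.1],np.pi);goto(s,[.475,-.0215,.046],np.pi)
```

```text
[[ 0.47486898 -0.02163999  0.065     ]]
[0.53841352 0.03637209 0.20006021]
shift cm [ 6.33 10.01  5.79] rot deg [-0.01 -0.09 -0.01]
shift cm [ 6.34 15.41  5.79] rot deg [-0.01 -0.09 -0.01]
```

Call:
{"method": "servo_tool", "body": {
  "targets": [
    [0.7,[6.3,10,5.8],[0,0,0]],
    [0.7,[6.3,10,5.8],[0,0,0]],
    [0.7,[6.3,10,5.8],[0,0,0]],
    [0.7,[6.3,12,5.8],[0,0,0]],
    [0.7,[6.3,14,5.8],[0,0,0]],
    [0.7,[6.3,15.4,5.8],[0,0,0]],
    [0.7,[6.3,15.4,5.8],[0,0,0]]
  ],
  "grip_force": 25
}}

```text
time_s: 2.8
eef_pos: [0.4747, -0.0212, 0.0445]
orientation: [-1.571, -0.002, 3.14]
wrist_force: [-0.2, 0.9, -0.0]
gripper_width: 0.06
```

```bash
cat > snap.py <<'E'
from h import *
from plant import ctrl
import pickle,sys
n=sys.argv[1];cam=sys.argv[2] if len(sys.argv)>2 else "wrist"
s=ctrl.read_state();c=ctrl.calibration(cam);p,d=ctrl.capture(cam)
print(s["time_s"],s["eef_pos"],s["orientation"],s["wrist_force"],s["gripper_width"])
cv2.imwrite(f"pics/{n}.png",p);np.save(f"pics/{n}d.npy",d);pickle.dump((s,c),open(f"pics/{n}.pkl","wb"))
E
python3 snap.py w2
```

```text
2.8 [ 0.47469597 -0.02118257  0.04447368] [-1.57097060e+00 -2.23054405e-03  3.14010337e+00] [-0.23785736  0.92695676 -0.03426942] 0.0599662187668823
```

View pics/w2.png

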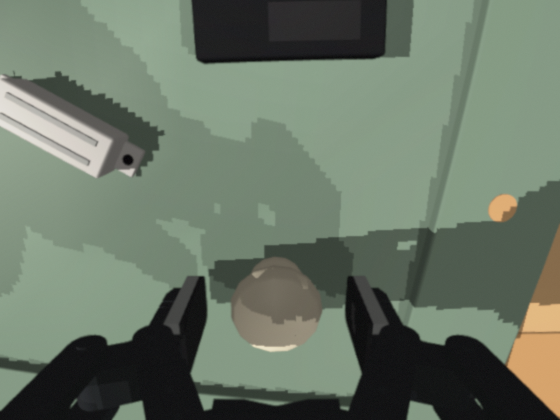

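The knob is centred between the pads at (276,307). I'll close on it.

Call:
{"method": "servo_tool", "body": {
  "targets": [
    [0.3,[0,-0.1,0],[0,0,0]],
    [0.3,[0,-0.1,0],[0,0,0]],
    [0.3,[0,-0.1,0],[0,0,0]],
    [0.3,[0,-0.1,0],[0,0,0]],
    [0.3,[0,-0.1,0],[0,0,0]]
  ],
  "grip_force": 30
}}

```text
time_s: 3.35
eef_pos: [0.4765, -0.0207, 0.0484]
orientation: [-1.57, 0.002, 3.141]
wrist_force: [-1.9, -0.6, 7.1]
gripper_width: 0.0333
```

Run:
```python
from h import *
from plant import ctrl
# tray from top image
p=cv2.imread("pics/top0.png");c=ctrl.calibration("top")
H,S,V=cv2.split(cv2.cvtColor(p,cv2.COLOR_BGR2HSV))
m=((S<45)).astype(np.uint8)*255; z=np.zeros_like(m);z[172:275,325:400]=255;m&=z
m=cv2.morphologyEx(m,cv2.MORPH_OPEN,np.ones((3,3)))
q=max(cv2.findContours(m,cv2.RETR_EXTERNAL,cv2.CHAIN_APPROX_NONE)[0],key=cv2.contourArea)
r=cv2.minAreaRect(q);print(r,onz(c,r[0],.058),onz(c,cv2.boxPoints(r),.058).round(3).tolist())
cv2.drawContours(p,[q],-1,(0,0,255),1);cv2.imwrite("pics/tr.png",cv2.resize(p[160:290,310:420],(660,780)[:2] if 0 else (500,590)))
s=ctrl.read_state();print(s["eef_pos"],s["gripper_width"])
```

```text
((363.2769470214844, 224.28463745117188), (53.45896530151367, 83.59940338134766), 7.125016689300537) [[ 0.48409379 -0.30495328  0.058     ]] [[0.373, -0.214, 0.058], [0.614, -0.243, 0.058], [0.598, -0.399, 0.058], [0.356, -0.367, 0.058]]
[ 0.47645771 -0.0206899   0.04842963] 0.0332700057286783
```

View pics/tr.png

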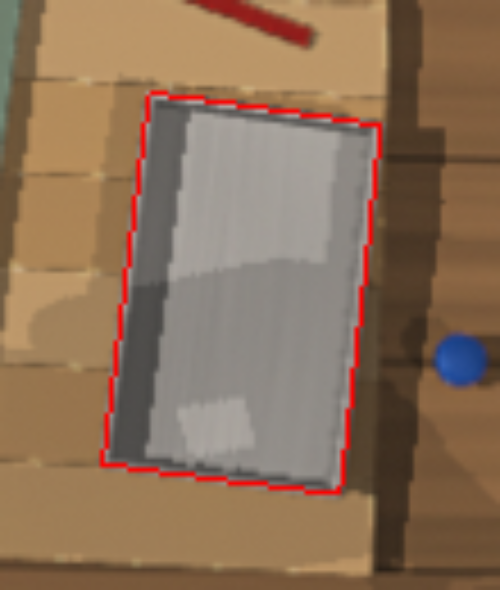

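```bash
python3 snap.py w3
```

```text
3.35 [ 0.47645771 -0.0206899   0.04842963] [-1.57041901e+00  1.93644835e-03  3.14141163e+00] [-1.86142981 -0.59271901  7.1199696 ] 0.0332700057286783
```

View pics/w3.png

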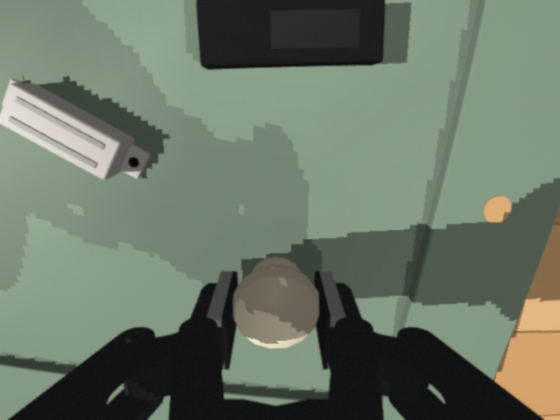

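Call:
{"method": "servo_tool", "body": {
  "targets": [
    [0.3,[0,-0.5,0],[0,0,0]],
    [0.3,[0,-1,0],[0,0,0]],
    [0.3,[0,-2,0],[0,0,0]],
    [0.3,[0,-4,0],[0,0,0]],
    [0.3,[0,-6,0],[0,0,0]],
    [0.3,[0,-6,0],[0,0,0]]
  ]
}}

```text
time_s: 4.0
eef_pos: [0.477, -0.0207, 0.1104]
orientation: [-1.57, 0.004, 3.141]
wrist_force: [-0.1, 0.6, -1.5]
gripper_width: 0.0333
```

```bash
python3 snap.py w4; python3 snap.py s4 scene;python3 -c "
import cv2
p=cv2.imread('pics/s4.png');cv2.imwrite('pics/s4c.png',cv2.resize(p[120:260,220:380],(640,560),interpolation=cv2.INTER_CUBIC))"
```

```text
4.0 [ 0.47698063 -0.0207062   0.11036211] [-1.57038558  0.00439861  3.14132297] [-0.11561707  0.57851721 -1.48726445] 0.03329874290441183
4.05 [ 0.4763785  -0.02066842  0.10856608] [-1.57058932e+00  2.60383609e-03  3.14120926e+00] [-0.99120719  0.59774587 -0.56947544] 0.03285605651847758
```

View pics/w4.png

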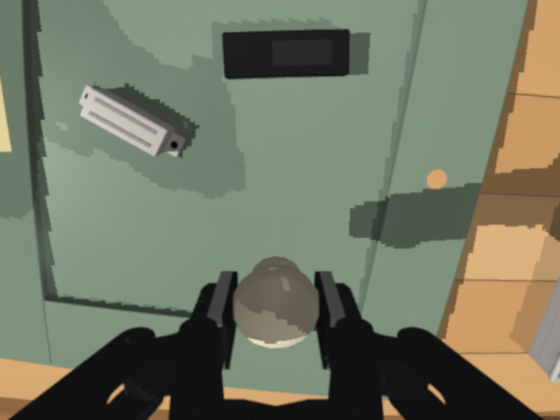

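View pics/s4c.png

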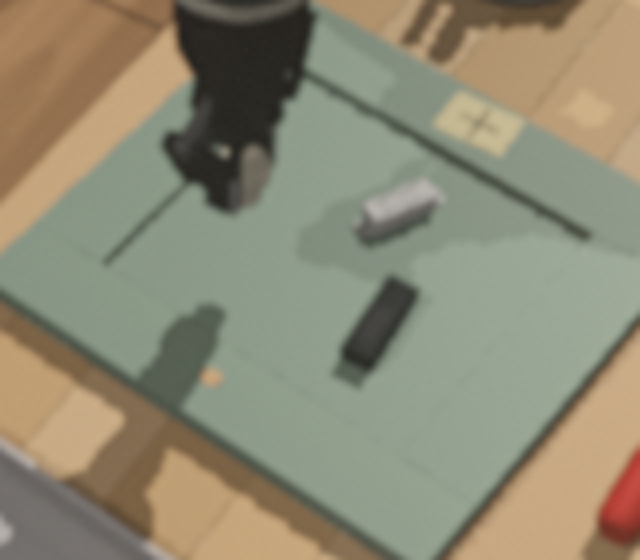

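The knob is held upright and clear of the door, at (277,305) in the wrist view.

Run:
```python
from h import *
from plant import ctrl
s=ctrl.read_state()
goto(s,[.4145,-.2965,.11],np.pi-.122);goto(s,[.4145,-.2965,.055],np.pi-.122)
```

```text
shift cm [ 6.13 -0.27 27.59] rot deg [-0.    6.97 -0.05]
shift cm [ 6.13  5.23 27.59] rot deg [-0.    6.97 -0.05]
```

Call:
{"method": "servo_tool", "body": {
  "targets": [
    [0.3,[6.1,0,27.6],[0,7,0]],
    [0.3,[6.1,0,27.6],[0,7,0]],
    [0.3,[6.1,0,27.6],[0,7,0]],
    [0.3,[6.1,0,27.6],[0,7,0]],
    [0.3,[6.1,0,27.6],[0,7,0]],
    [0.3,[6.1,0,27.6],[0,7,0]],
    [0.3,[6.1,0,27.6],[0,7,0]],
    [0.3,[6.1,2.5,27.6],[0,7,0]],
    [0.3,[6.1,5.2,27.6],[0,7,0]],
    [0.3,[6.1,5.2,27.6],[0,7,0]]
  ]
}}

```text
time_s: 5.1
eef_pos: [0.413, -0.2948, 0.0509]
orientation: [-1.574, -0.005, 3.019]
wrist_force: [-0.0, 0.8, -0.5]
gripper_width: 0.0332
```

```bash
python3 snap.py w5
```

```text
5.1 [ 0.41297615 -0.29477389  0.05092383] [-1.5742177  -0.00536959  3.01925394] [-0.00493644  0.83277864 -0.47334623] 0.033179646970500465
```

View pics/w5.png

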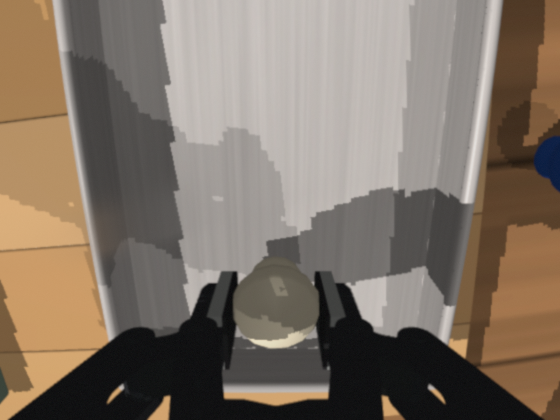

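Call:
{"method": "servo_tool", "body": {
  "targets": [
    [0.3,[0,0,0],[0,0,0]],
    [0.3,[0,0.4,0],[0,0,0]],
    [0.3,[0,0.7,0],[0,0,0]],
    [0.3,[0,0.9,0],[0,0,0]],
    [0.3,[0,1.0,0],[0,0,0]],
    [0.3,[0,1.0,0],[0,0,0]],
    [0.3,[0,1.0,0],[0,0,0]]
  ]
}}

```text
time_s: 5.85
eef_pos: [0.4146, -0.2966, 0.045]
orientation: [-1.571, 0.0, 3.019]
wrist_force: [0.3, 0.3, -0.7]
gripper_width: 0.0332
```

Call:
{"method": "servo_tool", "body": {
  "targets": [
    [0.3,[0,0.1,0],[0,0,0]],
    [0.3,[0,0.2,0],[0,0,0]],
    [0.3,[0,0.3,0],[0,0,0]],
    [0.3,[0,0.3,0],[0,0,0]]
  ]
}}

```text
time_s: 6.25
eef_pos: [0.4146, -0.2965, 0.0417]
orientation: [-1.571, -0.0, 3.019]
wrist_force: [0.5, 0.5, -0.5]
gripper_width: 0.0332
```

Call:
{"method": "servo_tool", "body": {
  "targets": [
    [0.3,[0,0.1,0],[0,0,0]],
    [0.3,[0,0.2,0],[0,0,0]],
    [0.3,[0,0.2,0],[0,0,0]]
  ]
}}

```text
time_s: 6.55
eef_pos: [0.4146, -0.2965, 0.0397]
orientation: [-1.571, -0.0, 3.019]
wrist_force: [-1.2, -0.3, -0.2]
gripper_width: 0.0331
```

Call:
{"method": "servo_tool", "body": {
  "targets": [
    [0.3,[0,0.1,0],[0,0,0]],
    [0.3,[0,0.1,0],[0,0,0]]
  ]
}}

```text
time_s: 6.75
eef_pos: [0.4148, -0.2967, 0.0395]
orientation: [-1.571, 0.0, 3.019]
wrist_force: [-2.0, 1.9, 5.3]
gripper_width: 0.0329
```

Call:
{"method": "servo_tool", "body": {
  "targets": [
    [0.3,[0,0.1,0],[0,0,0]],
    [0.3,[0,0.1,0],[0,0,0]]
  ]
}}

```text
time_s: 6.95
eef_pos: [0.4151, -0.2968, 0.0394]
orientation: [-1.57, 0.001, 3.019]
wrist_force: [-5.6, 4.9, 16.6]
gripper_width: 0.0331
```

It touched down at TCP z 0.0395, as predicted. Release.

Call:
{"method": "servo_tool", "body": {
  "targets": [
    [0.3,[0,-0.15,0],[0,0,0]],
    [0.45,[0,-0.15,0],[0,0,0]],
    [0.6,[0,-0.15,0],[0,0,0]],
    [0.65,[0,-0.15,0],[0,0,0]],
    [0.65,[0,-2,0],[0,0,0]],
    [0.65,[0,-5,0],[0,0,0]],
    [0.65,[0,-10,0],[0,0,0]],
    [0.65,[0,-10,0],[0,0,0]]
  ]
}}

```text
time_s: 7.75
eef_pos: [0.4164, -0.298, 0.1443]
orientation: [-1.566, 0.007, 3.019]
wrist_force: [-0.0, -0.8, 0.6]
gripper_width: 0.0558
```

```bash
python3 snap.py w6;  python3 - <<'E'
from h import *
from plant import ctrl
s=ctrl.read_state()
# cover: long axis along world ~y (-88.3deg): jaws along its y
ang=np.radians(-88.3)
# jaw axis tool z dir for yaw w: (-sin w, cos w). want perpendicular to long axis
for w in (ang,ang+np.pi): print(w, [-np.sin(w),np.cos(w)])
E
```

```text
7.75 [ 0.41641537 -0.29798521  0.14432023] [-1.56647759  0.00708533  3.01914988] [-0.01582653 -0.76473722  0.5947469 ] 0.055797204853920944
-1.541125729510993 [np.float64(0.999559860119384), np.float64(0.02966624408511075)]
1.6004669240788 [np.float64(-0.999559860119384), np.float64(-0.029666244085110625)]
```

View pics/w6.png

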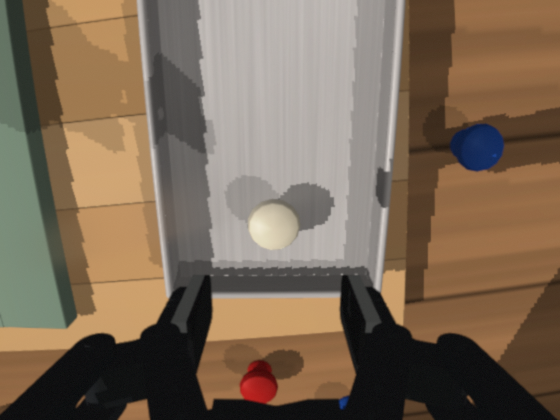

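The knob stands in the tray at (274,225). Next is the cover.

Run:
```python
from h import *
from plant import ctrl
s=ctrl.read_state()
goto(s,[.5788,-.025,.12],-1.541)
```

```text
shift cm [-12.85   2.09 -29.04] rot deg [-3.400e-01 -9.873e+01 -5.000e-02]
```

Call:
{"method": "servo_tool", "body": {
  "targets": [
    [0.55,[-12.8,2.1,-29],[0,-98.7,0]],
    [0.55,[-12.8,2.1,-29],[0,-98.7,0]],
    [0.55,[-12.8,2.1,-29],[0,-98.7,0]],
    [0.55,[-12.8,2.1,-29],[0,-98.7,0]],
    [0.55,[-12.8,2.1,-29],[0,-98.7,0]],
    [0.55,[-12.8,2.1,-29],[0,-98.7,0]],
    [0.55,[-12.8,2.1,-29],[0,-98.7,0]],
    [0.55,[-12.8,2.1,-29],[0,-98.7,0]],
    [0.55,[-12.8,2.1,-29],[0,-98.7,0]],
    [0.55,[-12.8,2.1,-29],[0,-98.7,0]]
  ]
}}

```text
time_s: 8.8
eef_pos: [0.5768, -0.0241, 0.1155]
orientation: [-1.572, -0.0, -1.757]
wrist_force: [0.3, 0.9, 0.0]
gripper_width: 0.0471
```

Run:
```python
from h import *
from plant import ctrl
s=ctrl.read_state();print(s["q"])
goto(s,[.5788,-.025,.09],-1.541)
```

```text
[-8.58803155e-02 -3.98179899e-02  1.79167256e+00 -2.84222732e-06
  1.39144556e+00  1.00723405e-01]
shift cm [0.05 2.55 0.22] rot deg [  0.1 -12.4  -0. ]
```

Call:
{"method": "servo_tool", "body": {
  "targets": [
    [0.55,[0.1,2.6,0.2],[0,-12.7,0]],
    [0.55,[0.1,2.6,0.2],[0,-12.7,0]],
    [0.55,[0.1,2.6,0.2],[0,-12.7,0]],
    [0.55,[0.1,2.6,0.2],[0,-12.7,0]]
  ]
}}

```text
time_s: 9.2
eef_pos: [0.5788, -0.0258, 0.0906]
orientation: [-1.571, 0.0, -1.545]
wrist_force: [-0.3, 0.9, 0.2]
gripper_width: 0.047
```

```bash
python3 snap.py w7;  python3 - <<'E'
from h import *
from plant import ctrl
s=ctrl.read_state()
goto(s,[.5788,-.025,.0445],-1.541)
E
```

```text
9.2 [ 0.5788321  -0.0257805   0.09059551] [-1.57113582e+00  5.11743462e-05 -1.54496727e+00] [-0.27581148  0.94350873  0.19813615] 0.04701400436267757
shift cm [-0.08  4.64 -0.01] rot deg [-0.   -0.22 -0.  ]
```

View pics/w7.png

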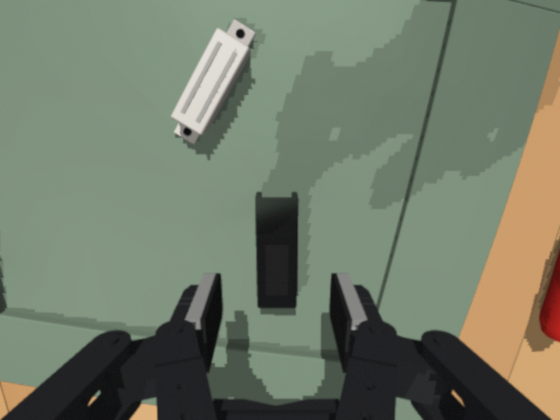

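The cover lies between the fingers, centred at about (276,250) and parallel to the pads. I'll check its centre from this closer view.

Run:
```python
from h import *
import pickle
s,c=pickle.load(open("pics/w7.pkl","rb"))
P=onz(c,[(258,202),(298,202),(257,306),(297,306)],.056); print(P.round(4),P.mean(0)); print(proj(c,[s["eef_pos"]]),proj(c,[[.5788,-.025,.056]]))
```

```text
[[ 0.5674  0.0041  0.056 ]
 [ 0.5875  0.0046  0.056 ]
 [ 0.5675 -0.0561  0.056 ]
 [ 0.5898 -0.0555  0.056 ]] [ 0.57806009 -0.02573924  0.056     ]
[[279.53708005 289.56569076]] [[278.91671754 255.46760205]]
```

Consistent within 1 mm, so I go down and close.

Call:
{"method": "servo_tool", "body": {
  "targets": [
    [0.55,[-0.1,2.5,-0.1],[0,0,0]],
    [0.55,[-0.1,4,-0.1],[0,0,0]],
    [0.55,[-0.1,4.5,-0.1],[0,0,0]],
    [0.55,[-0.1,4.5,-0.1],[0,0,0]],
    [0.2,[-0.1,4.5,-0.1],[0,0,0]],
    [0.1,[-0.1,4.5,-0.1],[0,0,0]],
    [0.1,[-0.1,4.5,-0.1],[0,0,0]],
    [0.1,[-0.1,4.5,-0.1],[0,0,0]]
  ],
  "grip_force": 25
}}

```text
time_s: 10.05
eef_pos: [0.5784, -0.0248, 0.047]
orientation: [-1.569, -0.0, -1.542]
wrist_force: [-0.2, -1.0, 6.4]
gripper_width: 0.021
```

Call:
{"method": "servo_tool", "body": {
  "targets": [
    [0.1,[0,-1,0],[0,0,0]],
    [0.1,[0,-3,0],[0,0,0]],
    [0.1,[0,-6,0],[0,0,0]],
    [0.1,[0,-7,0],[0,0,0]],
    [0.1,[0,-7,0],[0,0,0]]
  ]
}}

```text
time_s: 10.55
eef_pos: [0.5786, -0.0248, 0.1178]
orientation: [-1.568, -0.0, -1.542]
wrist_force: [-0.0, 0.3, 0.2]
gripper_width: 0.0212
```

```bash
python3 snap.py w8;  python3 - <<'E'
from h import *
from plant import ctrl
s=ctrl.read_state()
a=np.array([.9925,-.122])
x,y=np.array([.484,-.305])+.065*a;print(x,y)
goto(s,[x,y,.12],-1.66)
E
```

```text
10.55 [ 0.57857837 -0.02483451  0.11784726] [-1.56785717e+00 -3.39185849e-04 -1.54244134e+00] [-0.04361355  0.2877342   0.23947005] 0.02115069725171538
0.5485125 -0.31293
shift cm [28.72 -0.38 -3.76] rot deg [-0.05  6.73  0.  ]
```

View pics/w8.png

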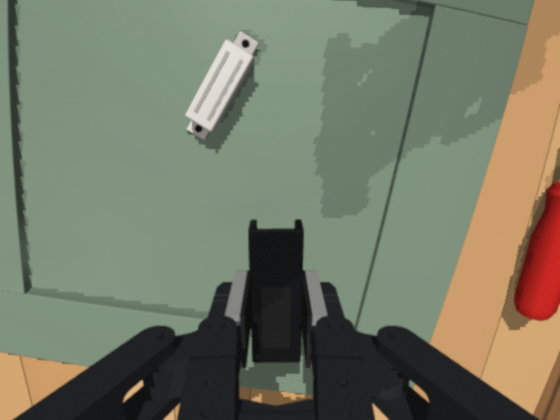

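The cover is held level in the pads at (277,290).

Call:
{"method": "servo_tool", "body": {
  "targets": [
    [0.1,[28.7,0,-3.8],[0,6.7,0]],
    [0.1,[28.7,0,-3.8],[0,6.7,0]],
    [0.1,[28.7,0,-3.8],[0,6.7,0]],
    [0.1,[28.7,0,-3.8],[0,6.7,0]],
    [0.1,[28.7,0,-3.8],[0,6.7,0]],
    [0.1,[28.7,0,-3.8],[0,6.7,0]],
    [0.1,[28.7,0,-3.8],[0,6.7,0]],
    [0.1,[28.7,3,-3.8],[0,6.7,0]],
    [0.1,[28.7,6,-3.8],[0,6.7,0]],
    [0.1,[28.7,6,-3.8],[0,6.7,0]]
  ]
}}

```text
time_s: 11.6
eef_pos: [0.5457, -0.311, 0.0504]
orientation: [-1.578, 0.004, -1.659]
wrist_force: [-0.3, -0.4, -0.5]
gripper_width: 0.0212
```

Call:
{"method": "servo_tool", "body": {
  "targets": [
    [0.1,[0,0.3,0],[0,0,0]],
    [0.1,[0,0.6,0],[0,0,0]],
    [0.1,[0,0.9,0],[0,0,0]],
    [0.1,[0,1.2,0],[0,0,0]],
    [0.1,[0,1.4,0],[0,0,0]],
    [0.1,[0,1.4,0],[0,0,0]],
    [0.1,[0,1.4,0],[0,0,0]]
  ]
}}

```text
time_s: 12.3
eef_pos: [0.548, -0.3128, 0.0421]
orientation: [-1.571, -0.0, -1.659]
wrist_force: [0.1, -0.4, -0.5]
gripper_width: 0.021
```

Call:
{"method": "servo_tool", "body": {
  "targets": [
    [0.1,[0,0.1,0],[0,0,0]],
    [0.1,[0,0.2,0],[0,0,0]],
    [0.1,[0,0.3,0],[0,0,0]],
    [0.1,[0,0.3,0],[0,0,0]]
  ]
}}

```text
time_s: 12.7
eef_pos: [0.5479, -0.3127, 0.0387]
orientation: [-1.571, 0.0, -1.659]
wrist_force: [-0.1, -0.7, -0.9]
gripper_width: 0.0213
```

Call:
{"method": "servo_tool", "body": {
  "targets": [
    [0.1,[0,0.1,0],[0,0,0]],
    [0.1,[0,0.1,0],[0,0,0]]
  ]
}}

```text
time_s: 12.9
eef_pos: [0.5481, -0.3128, 0.038]
orientation: [-1.571, -0.0, -1.659]
wrist_force: [0.2, 0.5, 1.4]
gripper_width: 0.021
```

Call:
{"method": "servo_tool", "body": {
  "targets": [
    [0.1,[0,0.1,0],[0,0,0]],
    [0.1,[0,0.1,0],[0,0,0]]
  ]
}}

```text
time_s: 13.1
eef_pos: [0.5481, -0.3128, 0.038]
orientation: [-1.57, -0.0, -1.659]
wrist_force: [-4.9, 3.3, 11.0]
gripper_width: 0.0209
```

Touched down. Release, retreat, and refine the catch from its two screw holes meanwhile.

Call:
{"method": "servo_tool", "body": {
  "targets": [
    [0.1,[0,-0.2,0],[0,0,0]],
    [0.3,[0,-0.2,0],[0,0,0]],
    [0.45,[0,-0.2,0],[0,0,0]],
    [0.45,[0,-0.2,0],[0,0,0]],
    [0.45,[0,-2,0],[0,0,0]],
    [0.45,[0,-5,0],[0,0,0]],
    [0.45,[0,-9,0],[0,0,0]],
    [0.45,[0,-9,0],[0,0,0]]
  ]
}}

```text
time_s: 13.9
eef_pos: [0.5499, -0.3139, 0.1344]
orientation: [-1.563, -0.004, -1.659]
wrist_force: [0.5, -0.7, -0.2]
gripper_width: 0.0384
```

```bash
python3 snap.py w9;  python3 - <<'E'
from h import *
from plant import ctrl
import pickle
for n,uv in(("w1",[(219.6,172.8),(275.2,204.8)]),("w7",[(240,34),(187,131)]),("w8",[(246,44),(199,128)])):
    s,c=pickle.load(open(f"pics/{n}.pkl","rb"));P=onz(c,uv,.045);d=P[0]-P[1];print(n,P.mean(0),np.linalg.norm(d),np.degrees(np.arctan2(d[1],d[0])))
s=ctrl.read_state();goto(s,[.545,.062,.1],np.radians(-120))
goto(s,[.545,.062,.1],np.radians(-120+180-360))
E
```

```text
13.9 [ 0.54989669 -0.31393497  0.13438736] [-1.56316164 -0.00391443 -1.65939289] [ 0.52990885 -0.66695424 -0.2091267 ] 0.03835615419833955
w1 [0.54339559 0.06017938 0.045     ] 0.053556712845306456 58.994527518363384
w7 [0.54395251 0.0603412  0.045     ] 0.053214032346567845 59.70468438770061
w8 [0.54442616 0.06037094 0.045     ] 0.053071222080654706 59.63274981686943
shift cm [-37.37   3.02  -3.75] rot deg [-0.32 24.93  0.08]
shift cm [-37.37   3.02  -3.75] rot deg [ 1.1000e-01 -1.5507e+02  4.4000e-01]
```

View pics/w9.png

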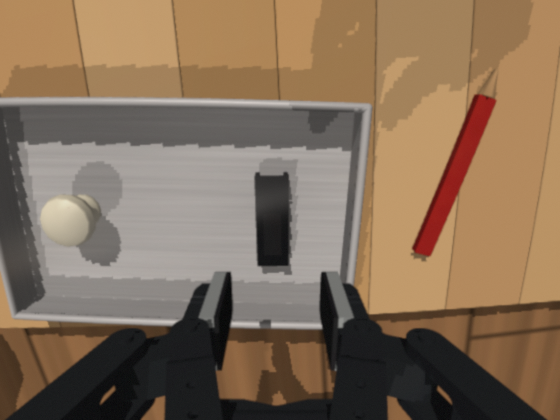

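The knob (69,219) and the cover (272,218) are both in the tray, upright. The catch is at (0.544, 0.060) with its long axis at 59.6°.

Run:
```python
from h import *
from plant import ctrl
s=ctrl.read_state();print(s["time_s"],s["eef_pos"]);goto(s,[.544,.0603,.1],np.radians(-120.4))
```

```text
13.95 [ 0.54917262 -0.31348668  0.13139616]
shift cm [-37.19   3.02  -3.84] rot deg [-0.32 25.33  0.08]
```

Call:
{"method": "servo_tool", "body": {
  "targets": [
    [0.45,[-37.2,0,-3.8],[0,25.3,0]],
    [0.45,[-37.2,0,-3.8],[0,25.3,0]],
    [0.45,[-37.2,0,-3.8],[0,25.3,0]],
    [0.45,[-37.2,0,-3.8],[0,25.3,0]],
    [0.45,[-37.2,0,-3.8],[0,25.3,0]],
    [0.45,[-37.2,0,-3.8],[0,25.3,0]],
    [0.45,[-37.2,3,-3.8],[0,25.3,0]],
    [0.45,[-37.2,3,-3.8],[0,25.3,0]],
    [0.45,[-37.2,3,-3.8],[0,25.3,0]],
    [0.45,[-37.2,3,-3.8],[0,25.3,0]]
  ]
}}

```text
time_s: 14.95
eef_pos: [0.5428, 0.0615, 0.0968]
orientation: [-1.571, -0.001, -2.1]
wrist_force: [-0.1, -0.6, -0.0]
gripper_width: 0.0385
```

```bash
python3 snap.py w10;  python3 - <<'E'
from h import *
from plant import ctrl
s=ctrl.read_state()
goto(s,[.544,.0603,.046],np.radians(-120.4))
E
```

```text
14.95 [0.54278897 0.06145055 0.09678662] [-1.57136430e+00 -5.91220971e-04 -2.09954171e+00] [-0.14008232 -0.62668056 -0.00292895] 0.038505849786199836
shift cm [-0.    5.12  0.1 ] rot deg [-0.01  0.04  0.01]
```

View pics/w10.png

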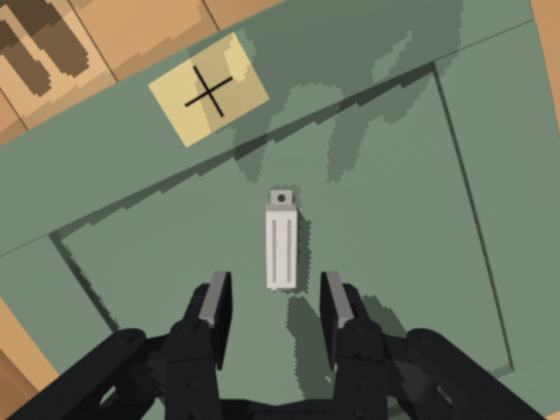

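The catch is parallel between the pads at (281,245), with the cross at (209,91). I go down and close.

Call:
{"method": "servo_tool", "body": {
  "targets": [
    [0.45,[0,2.5,0.1],[0,0,0]],
    [0.45,[0,4.5,0.1],[0,0,0]],
    [0.45,[0,5,0.1],[0,0,0]],
    [0.45,[0,5,0.1],[0,0,0]],
    [0.15,[0,5,0.1],[0,0,0]],
    [0.05,[0,5,0.1],[0,0,0]],
    [0.05,[0,5,0.1],[0,0,0]],
    [0.05,[0,5,0.1],[0,0,0]]
  ],
  "grip_force": 30
}}

```text
time_s: 15.8
eef_pos: [0.5447, 0.0604, 0.0484]
orientation: [-1.569, 0.001, -2.101]
wrist_force: [-0.6, -2.4, 6.9]
gripper_width: 0.0157
```

Call:
{"method": "servo_tool", "body": {
  "targets": [
    [0.05,[0,-1,0],[0,0,0]],
    [0.05,[0,-3,0],[0,0,0]],
    [0.05,[0,-6,0],[0,0,0]],
    [0.05,[0,-7,0],[0,0,0]],
    [0.05,[0,-7,0],[0,0,0]]
  ]
}}

```text
time_s: 16.3
eef_pos: [0.5447, 0.0607, 0.1189]
orientation: [-1.568, 0.002, -2.101]
wrist_force: [0.1, -0.9, -0.1]
gripper_width: 0.016
```

```bash
python3 snap.py w11;  python3 - <<'E'
from h import *
from plant import ctrl
s=ctrl.read_state()
goto(s,[.486,-.305,.115],-1.66)
E
```

```text
16.3 [0.54467911 0.06073107 0.1189263 ] [-1.56824404e+00  1.79921013e-03 -2.10087779e+00] [ 0.08252248 -0.90834795 -0.14820164] 0.016024642558622525
shift cm [34.48  0.21 13.48] rot deg [-5.000e-02 -2.526e+01 -2.000e-02]
```

View pics/w11.png

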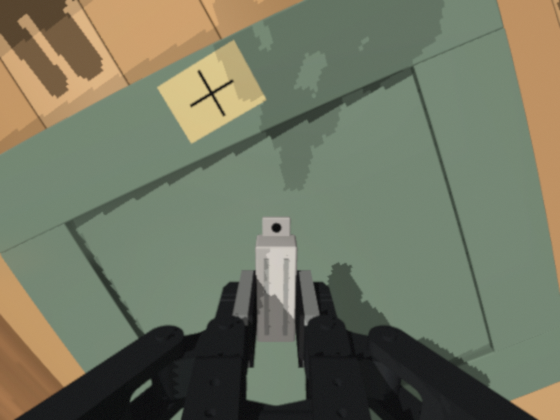

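The catch is held level at (277,280). On to the tray.

Call:
{"method": "servo_tool", "body": {
  "targets": [
    [0.05,[34.5,0,13.5],[0,-25.3,0]],
    [0.05,[34.5,0,13.5],[0,-25.3,0]],
    [0.05,[34.5,0,13.5],[0,-25.3,0]],
    [0.05,[34.5,0,13.5],[0,-25.3,0]],
    [0.05,[34.5,0,13.5],[0,-25.3,0]],
    [0.05,[34.5,0,13.5],[0,-25.3,0]],
    [0.05,[34.5,0,13.5],[0,-25.3,0]],
    [0.05,[34.5,0,13.5],[0,-25.3,0]],
    [0.05,[34.5,3,13.5],[0,-25.3,0]],
    [0.05,[34.5,5.5,13.5],[0,-25.3,0]]
  ]
}}

```text
time_s: 17.35
eef_pos: [0.4849, -0.3061, 0.0594]
orientation: [-1.572, 0.001, -1.661]
wrist_force: [-0.3, 0.9, -1.5]
gripper_width: 0.0161
```

Call:
{"method": "servo_tool", "body": {
  "targets": [
    [0.05,[0,0,0],[0,0,0]],
    [0.05,[0,0.4,0],[0,0,0]],
    [0.05,[0,0.8,0],[0,0,0]],
    [0.05,[0,1.2,0],[0,0,0]],
    [0.05,[0,1.5,0],[0,0,0]],
    [0.05,[0,1.5,0],[0,0,0]],
    [0.05,[0,1.5,0],[0,0,0]]
  ]
}}

```text
time_s: 18.05
eef_pos: [0.486, -0.3053, 0.0471]
orientation: [-1.571, -0.0, -1.659]
wrist_force: [-0.7, 0.6, -0.1]
gripper_width: 0.0162
```

```bash
python3 snap.py w12
```

```text
18.05 [ 0.48602473 -0.3052808   0.0471468 ] [-1.57060998e+00 -1.49678426e-04 -1.65932587e+00] [-0.67094254  0.6050416  -0.12155908] 0.01618384915251078
```

View pics/w12.png

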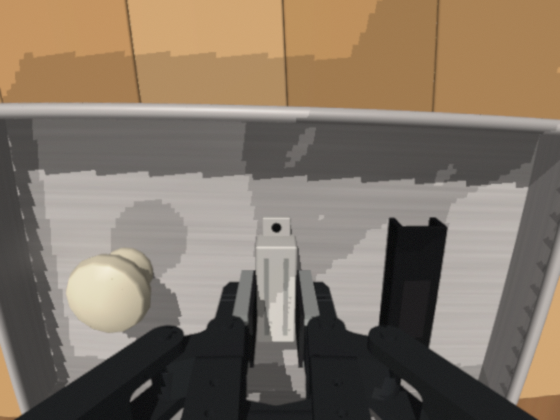

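The catch hangs between the knob (110,291) and the cover (413,280), with room on both sides. Contact should come near z 0.039.

Call:
{"method": "servo_tool", "body": {
  "targets": [
    [0.05,[0,0.2,0],[0,0,0]],
    [0.05,[0,0.4,0],[0,0,0]],
    [0.05,[0,0.6,0],[0,0,0]],
    [0.05,[0,0.7,0],[0,0,0]],
    [0.05,[0,0.7,0],[0,0,0]]
  ]
}}

```text
time_s: 18.6
eef_pos: [0.4858, -0.3052, 0.0397]
orientation: [-1.571, 0.0, -1.659]
wrist_force: [-1.4, 0.1, -1.3]
gripper_width: 0.0163
```

Call:
{"method": "servo_tool", "body": {
  "targets": [
    [0.05,[0,0.1,0],[0,0,0]],
    [0.05,[0,0.1,0],[0,0,0]]
  ]
}}

```text
time_s: 18.8
eef_pos: [0.486, -0.3053, 0.0394]
orientation: [-1.571, -0.0, -1.659]
wrist_force: [-2.7, 1.3, 5.6]
gripper_width: 0.0161
```

Call:
{"method": "servo_tool", "body": {
  "targets": [
    [0.05,[0,0.1,0],[0,0,0]],
    [0.05,[0,0.1,0],[0,0,0]]
  ]
}}

```text
time_s: 19.0
eef_pos: [0.4861, -0.3054, 0.0394]
orientation: [-1.57, -0.0, -1.659]
wrist_force: [-7.0, 4.9, 16.3]
gripper_width: 0.0162
```

Call:
{"method": "servo_tool", "body": {
  "targets": [
    [0.05,[0,-0.2,0],[0,0,0]],
    [0.2,[0,-0.2,0],[0,0,0]],
    [0.4,[0,-0.2,0],[0,0,0]],
    [0.4,[0,-0.2,0],[0,0,0]],
    [0.4,[0,-2,0],[0,0,0]],
    [0.4,[0,-6,0],[0,0,0]],
    [0.4,[0,-11,0],[0,0,0]],
    [0.4,[0,-16,0],[0,0,0]],
    [0.4,[0,-20,0],[0,0,0]]
  ]
}}

```text
time_s: 19.9
eef_pos: [0.4859, -0.3053, 0.241]
orientation: [-1.569, -0.001, -1.659]
wrist_force: [0.2, 0.5, -0.5]
gripper_width: 0.0341
```

```bash
python3 snap.py w13
python3 - <<'E'
from h import *
from plant import ctrl
s=ctrl.read_state()
c=ctrl.calibration("top");cs=ctrl.calibration("scene")
# carousel: top view tower knob/cap estimates; cap in top crop c1 (40,272)->(110+40/2.6,120+272/2.6)
o1,d1=rays(c,[(110+36/2.6,120+272/2.6)]); 
print("cap by plane .182:",onz(c,[(110+36/2.6,120+272/2.6)],.182), "carousel ctr plane .05",onz(c,[(110+97/2.6,120+250/2.6)],.05))
print("scene cap", onz(cs,[(345,55)],.182))
E
python3 -c "
import cv2
p=cv2.imread('pics/scene0.png');cv2.imwrite('pics/c3.png',cv2.resize(p[40:140,300:440],(784,560),interpolation=cv2.INTER_CUBIC))
p=cv2.imread('pics/top0.png');cv2.imwrite('pics/c4.png',cv2.resize(p[180:250,110:190],(640,560),interpolation=cv2.INTER_CUBIC))"
```

```text
19.9 [ 0.48594691 -0.30530131  0.24103204] [-1.56916805e+00 -9.50374536e-04 -1.65938986e+00] [ 0.21498756  0.46120926 -0.54394243] 0.03410753679042027
cap by plane .182: [[0.45723019 0.3505775  0.182     ]] carousel ctr plane .05 [[0.49602367 0.32403774 0.05      ]]
scene cap [[0.45418162 0.34459002 0.182     ]]
```

View pics/w13.png

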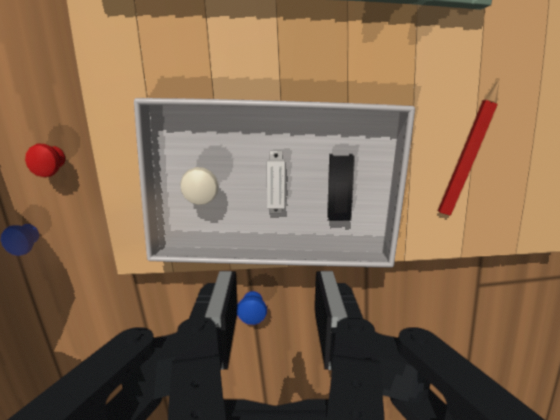

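View pics/c3.png

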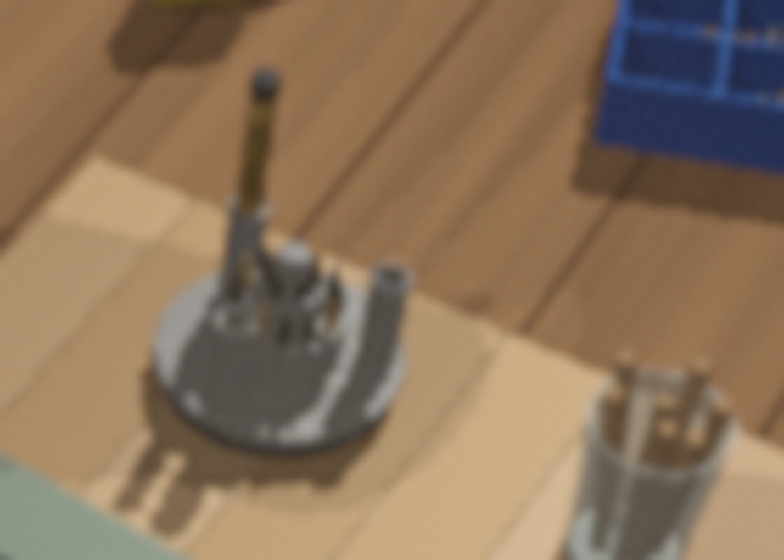

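View pics/c4.png

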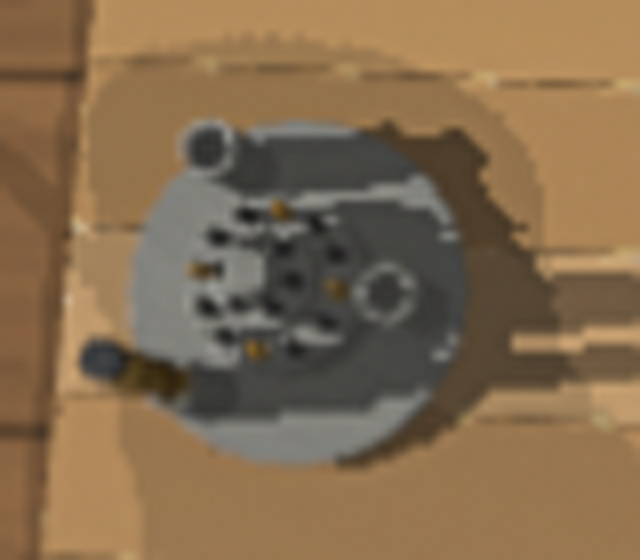

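All three fittings stand in the tray: knob (199,186), catch (276,183), cover (341,187). The punch is in the sleeve nearest the robot, with its cap at top-view (123,225), about (0.456, 0.347). I'll survey it from above with the jaw tangential to the carousel.

Run:
```python
from h import *
from plant import ctrl
s=ctrl.read_state();goto(s,[.456,.346,.26],np.radians(-30))
```

```text
shift cm [-64.67  -1.59  -8.85] rot deg [ -0.26 -65.07   0.48]
```

Call:
{"method": "servo_tool", "body": {
  "targets": [
    [0.6,[-64.7,-2,-8.9],[0,-65,0]],
    [0.6,[-64.7,-2,-8.9],[0,-65,0]],
    [0.6,[-64.7,-2,-8.9],[0,-65,0]],
    [0.6,[-64.7,-2,-8.9],[0,-65,0]],
    [0.6,[-64.7,-2,-8.9],[0,-65,0]],
    [0.6,[-64.7,-2,-8.9],[0,-65,0]],
    [0.6,[-64.7,-2,-8.9],[0,-65,0]],
    [0.6,[-64.7,-2,-8.9],[0,-65,0]],
    [0.6,[-64.7,-2,-8.9],[0,-65,0]],
    [0.6,[-64.7,-2,-8.9],[0,-65,0]]
  ]
}}

```text
time_s: 20.95
eef_pos: [0.4613, 0.196, 0.2531]
orientation: [-1.57, -0.0, -0.525]
wrist_force: [1.3, -0.7, -0.3]
gripper_width: 0.0513
```

Run:
```python
from h import *
from plant import ctrl
s=ctrl.read_state();print(s["eef_pos"],s["orientation"]);goto(s,[.456,.346,.26],np.radians(-30))
```

```text
[0.46129143 0.19598513 0.25309226] [-1.57049758e+00 -2.73671982e-04 -5.24652541e-01]
shift cm [-7.97 -0.69 12.72] rot deg [-0.02 -0.06  0.02]
```

Call:
{"method": "servo_tool", "body": {
  "targets": [
    [0.6,[-8,-0.7,12.7],[0,0,0]],
    [0.6,[-8,-0.7,12.7],[0,0,0]],
    [0.6,[-8,-0.7,12.7],[0,0,0]],
    [0.6,[-8,-0.7,12.7],[0,0,0]],
    [0.6,[-8,-0.7,12.7],[0,0,0]]
  ]
}}

```text
time_s: 21.45
eef_pos: [0.456, 0.3447, 0.2594]
orientation: [-1.572, 0.0, -0.523]
wrist_force: [-0.0, -0.7, -0.2]
gripper_width: 0.0515
```

```bash
python3 snap.py w14
```

```text
21.45 [0.45598458 0.34471904 0.25936389] [-1.57204704e+00  3.90456038e-04 -5.22931403e-01] [-0.03366935 -0.69388537 -0.19251809] 0.05149937575113242
```

View pics/w14.png

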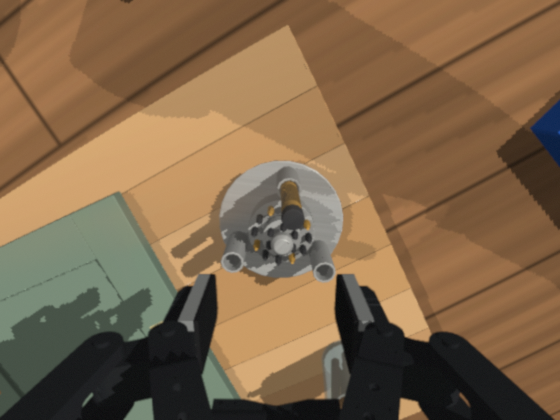

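Run:
```python
from h import *
import pickle
p=cv2.imread("pics/w14.png");s,c=pickle.load(open("pics/w14.pkl","rb"))
cv2.imwrite("pics/w14c.png",cv2.resize(p[150:290,205:355],(750,700)[:2] if 0 else (640,597),interpolation=cv2.INTER_CUBIC))
for z in(.182,):print(onz(c,(291.5,216),z))
print("body at sleeve top",onz(c,(289,180),.103),"empties",onz(c,[(233,262),(323,271)],.103),"ctr tower",onz(c,(283,242),.112))
```

```text
[[0.45186451 0.35777196 0.182     ]]
body at sleeve top [[0.44739457 0.36153308 0.103     ]] empties [[0.48777832 0.28117579 0.103     ]
 [0.53612257 0.34716159 0.103     ]] ctr tower [[0.49003853 0.3313848  0.112     ]]
```

View pics/w14c.png

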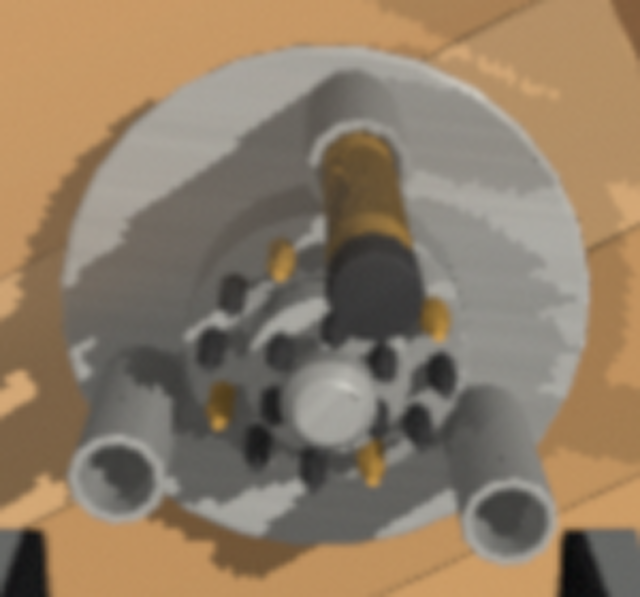

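Run:
```python
from h import *
import pickle
s,c=pickle.load(open("pics/w14.pkl","rb"))
f=lambda x,y:(205+x/4.267,150+y/4.267)
A=onz(c,[f(118,477),f(509,520),f(356,162)],.103);print(A.round(4)); print([np.linalg.norm(A[i]-A[i-1]).round(4) for i in range(3)],A.mean(0), 48.5*3**.5)
# predicted third from two empties
m=(A[0]+A[1])/2;d=A[1]-A[0];n=np.array([-d[1],d[0],0])/np.linalg.norm(d);print("third",m+n*.0485*1.5,"ctr",m+n*.0485/2)
print("cap",onz(c,f(379,297),.182))
```

```text
[[0.4874 0.281  0.103 ]
 [0.5375 0.3478 0.103 ]
 [0.4531 0.3578 0.103 ]]
[np.float64(0.0841), np.float64(0.0834), np.float64(0.085)] [0.49267872 0.32885633 0.103     ] 84.00446416709055
third [0.45425439 0.35802956 0.103     ] ctr [0.49306201 0.32893972 0.103     ]
cap [[0.45470031 0.35787633 0.182     ]]
```

The three sleeve centres form an equilateral triangle with 84 mm sides as expected, and the cap agrees: the punch axis is at (0.4543, 0.358).

Run:
```python
from h import *
from plant import ctrl
s=ctrl.read_state();goto(s,[.4545,.358,.195],np.radians(-37))
```

```text
shift cm [-0.86  6.47  1.15] rot deg [ 0.05  6.96 -0.01]
```

Call:
{"method": "servo_tool", "body": {
  "targets": [
    [0.5,[-0.9,0,1.1],[0,7,0]],
    [0.5,[-0.9,3,1.1],[0,7,0]],
    [0.5,[-0.9,6.4,1.1],[0,7,0]],
    [0.5,[-0.9,6.4,1.1],[0,7,0]],
    [0.5,[-0.9,6.4,1.1],[0,7,0]]
  ]
}}

```text
time_s: 22.0
eef_pos: [0.4544, 0.357, 0.1971]
orientation: [-1.571, -0.0, -0.648]
wrist_force: [-0.1, -0.6, 1.0]
gripper_width: 0.0428
```

```bash
python3 snap.py w15
python3 - <<'E'
from h import *
import pickle
s,c=pickle.load(open("pics/w15.pkl","rb"))
print("pred cap top",proj(c,[[.4545,.358,.182]]),"sleeve",proj(c,[[.4543,.358,.103]]))
E
```

```text
22.0 [0.45436745 0.35697985 0.197075  ] [-1.57092265e+00 -3.71021290e-05 -6.48375637e-01] [-0.12600664 -0.56167313  1.03067621] 0.042796017719738115
pred cap top [[279.36797048 275.17288184]] sleeve [[278.07562095 221.31184376]]
```

View pics/w15.png

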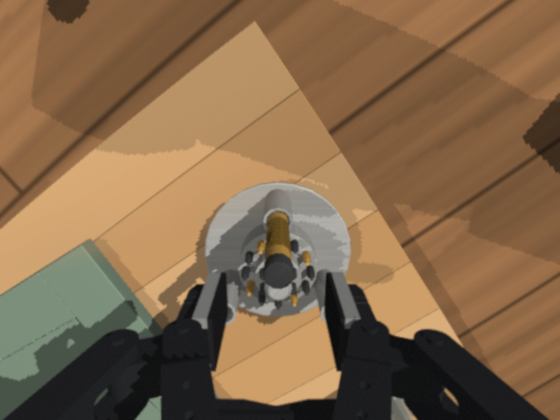

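The cap at (279,272) matches the prediction of (279,275). I go down around the body.

Call:
{"method": "servo_tool", "body": {
  "targets": [
    [0.5,[0,2,0],[0,0,0]],
    [0.5,[0,4,0],[0,0,0]],
    [0.5,[0,6,0],[0,0,0]],
    [0.5,[0,7.2,0],[0,0,0]],
    [0.5,[0,7.8,0],[0,0,0]],
    [0.5,[0,7.8,0],[0,0,0]],
    [0.5,[0,7.8,0],[0,0,0]]
  ]
}}

```text
time_s: 22.75
eef_pos: [0.4545, 0.3582, 0.1195]
orientation: [-1.569, -0.0, -0.647]
wrist_force: [0.9, -0.5, -0.0]
gripper_width: 0.0428
```

```bash
python3 snap.py w16
```

```text
22.75 [0.45447999 0.35817951 0.11948207] [-1.56947238e+00 -4.14229307e-04 -6.47158686e-01] [ 0.86023524 -0.45756757 -0.04420328] 0.04281381364143363
```

View pics/w16.png

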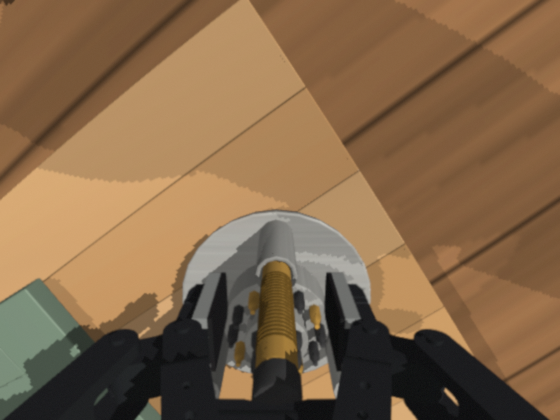

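The brass body stands midway between the pads (column 277). I close gently, then firmly.

Call:
{"method": "servo_tool", "body": {
  "targets": [
    [0.25,[0,0,0],[0,0,0]],
    [0.1,[0,0,0],[0,0,0]],
    [0.05,[0,0,0],[0,0,0]],
    [0,[0,0,0],[0,0,0]],
    [0,[0,0,0],[0,0,0]],
    [0,[0,0,0],[0,0,0]]
  ],
  "grip_force": 30
}}

```text
time_s: 23.4
eef_pos: [0.4542, 0.3581, 0.1188]
orientation: [-1.57, -0.0, -0.647]
wrist_force: [0.7, 0.0, 6.3]
gripper_width: 0.0133
```

Call:
{"method": "servo_tool", "body": {
  "targets": [
    [0,[0,0,0],[0,0,0]],
    [0,[0,0,0],[0,0,0]]
  ],
  "grip_force": 70
}}

```text
time_s: 23.6
eef_pos: [0.4543, 0.3581, 0.1189]
orientation: [-1.57, -0.0, -0.647]
wrist_force: [0.2, -0.3, 7.3]
gripper_width: 0.0121
```

Call:
{"method": "servo_tool", "body": {
  "targets": [
    [0,[0,-0.5,0],[0,0,0]],
    [0,[0,-1.5,0],[0,0,0]],
    [0,[0,-3,0],[0,0,0]],
    [0,[0,-4.5,0],[0,0,0]],
    [0,[0,-6,0],[0,0,0]],
    [0,[0,-7.5,0],[0,0,0]],
    [0,[0,-9,0],[0,0,0]],
    [0,[0,-9,0],[0,0,0]],
    [0,[0,-9,0],[0,0,0]]
  ]
}}

```text
time_s: 24.5
eef_pos: [0.4541, 0.358, 0.2082]
orientation: [-1.571, -0.0, -0.647]
wrist_force: [-0.5, -0.0, -1.0]
gripper_width: 0.0121
```

```bash
python3 snap.py w17; python3 snap.py s17 scene; python3 snap.py t17 top
python3 - <<'E'
import cv2
p=cv2.imread('pics/s17.png');cv2.imwrite('pics/s17c.png',cv2.resize(p[0:200,250:450],(600,600),interpolation=cv2.INTER_CUBIC))
E
```

```text
24.5 [0.45407073 0.35796033 0.20824322] [-1.57062781e+00 -5.15583836e-05 -6.47049613e-01] [-0.48132774 -0.02649469 -1.02672366] 0.01209080541130565
24.55 [0.45392323 0.35779331 0.2075876 ] [-1.57155428e+00  2.13673795e-04 -6.47139203e-01] [ 0.3307462   1.41854704 -2.13004222] 0.01206248427634855
24.6 [0.45380721 0.35777464 0.20730524] [-1.57200586e+00  3.84318509e-04 -6.47042500e-01] [-0.40871843 -0.44755136 -0.97102034] 0.01241163945249278
```

View pics/w17.png

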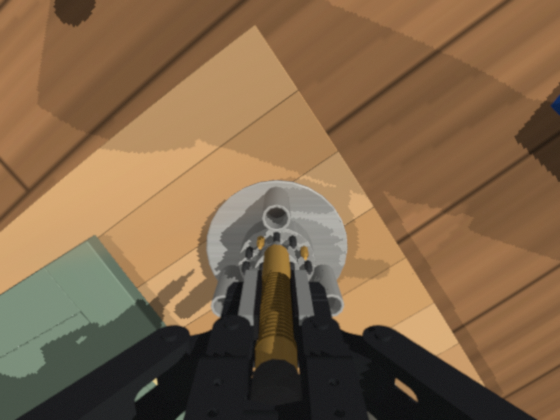

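View pics/s17c.png

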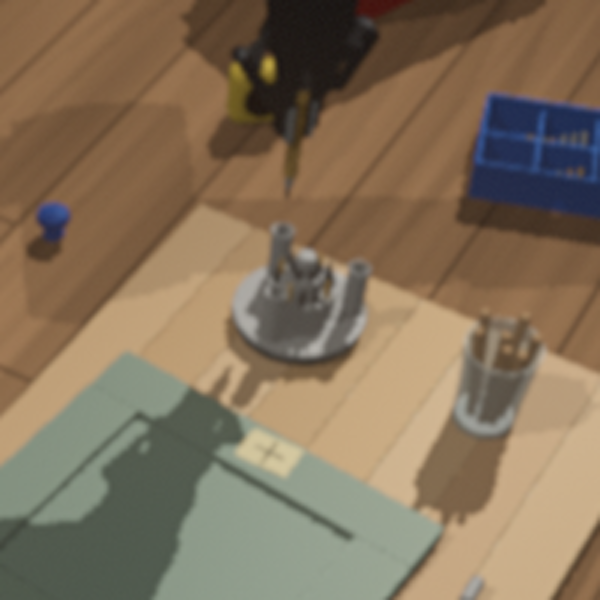

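The punch is out of its sleeve and held upright, its nose at scene crop (288,190). I'll refine the cross from three wrist views and find the tip in the image.

Run:
```python
from h import *
from plant import ctrl
import pickle
def cross(n,guess):
    p=cv2.imread(f"pics/{n}.png");s,c=pickle.load(open(f"pics/{n}.pkl","rb"))
    g=cv2.cvtColor(p,cv2.COLOR_BGR2GRAY);x,y=guess;w=24
    a=g[y-w:y+w,x-w:x+w]
    loc=cv2.GaussianBlur(a,(0,0),7).astype(int)
    m=((a.astype(int)<loc-35)).astype(np.uint8)
    # keep component containing nearest center
    k,l,st,ce=cv2.connectedComponentsWithStats(m)
    yy,xx=np.mgrid[:2*w,:2*w]; i=l[(m>0)][np.argmin(((yy-w)**2+(xx-w)**2)[m>0])]
    pts=np.c_[xx[l==i],yy[l==i]]+[x-w,y-w]
    W=onz(c,pts,.048)[:,:2]
    r=cv2.minAreaRect((W*1e4).astype(np.float32)); 
    print(n,len(pts),W.mean(0).round(4),np.array(r[0])/1e4,np.array(r[1])/1e4,r[2])
cross("w1",(139,178));cross("w10",(209,91));cross("w11",(212,94))
p=cv2.imread("pics/w17.png");cv2.imwrite("pics/w17c.png",cv2.resize(p[190:290,215:335],(720,600),interpolation=cv2.INTER_CUBIC))
s=ctrl.read_state();s2,c=pickle.load(open("pics/w17.pkl","rb"));print("pred tip px",proj(c,[s2["eef_pos"]-[0,0,.067]]))
```

```text
w1 143 [0.5542 0.1507] [0.55380605 0.15066407] [0.01999152 0.02009172] 42.97924041748047
w10 360 [0.5539 0.151 ] [0.55387148 0.15050355] [0.01958072 0.01992351] 43.86281204223633
w11 315 [0.554  0.1507] [0.55394624 0.15055109] [0.02016297 0.02026876] 43.36507034301758
pred tip px [[277.04141721 236.61877356]]
```

View pics/w17c.png

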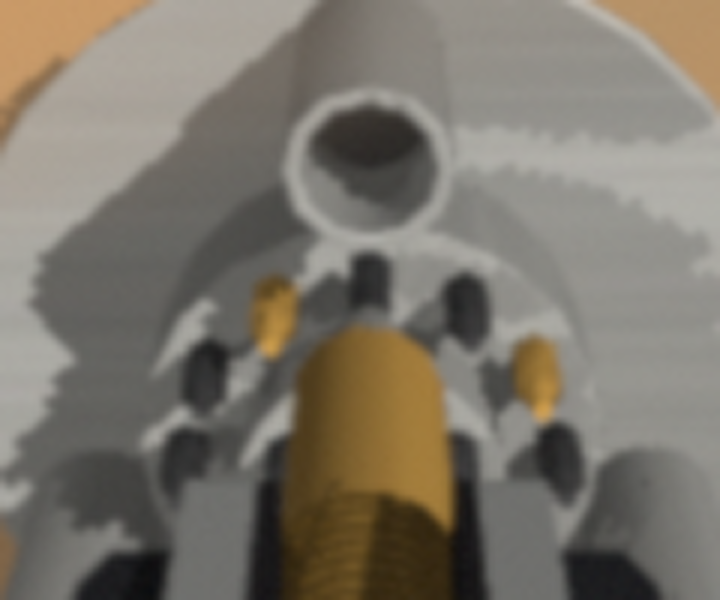

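The cross is at (0.5539, 0.1506), with all three views within 0.2 mm. I move over it with the tip about 25 mm up.

Run:
```python
from h import *
from plant import ctrl
s=ctrl.read_state();goto(s,[.5539,.1506,.208],np.radians(-37))
```

```text
shift cm [ 20.47  -0.07 -10.49] rot deg [ 0.07 -0.08 -0.02]
```

Call:
{"method": "servo_tool", "body": {
  "targets": [
    [0,[4,0,-2],[0,0,0]],
    [0,[8,0,-4],[0,0,0]],
    [0,[12,0,-6],[0,0,0]],
    [0,[16,0,-8],[0,0,0]],
    [0,[20,0,-10.3],[0,0,0]],
    [0,[20.5,0,-10.5],[0,0,0]],
    [0,[20.5,3,-10.5],[0,0,0]],
    [0,[20.5,6,-10.5],[0,0,0]],
    [0,[20.5,6.8,-10.5],[0,0,0]],
    [0,[20.5,6.8,-10.5],[0,0,0]]
  ]
}}

```text
time_s: 25.65
eef_pos: [0.5536, 0.1508, 0.1391]
orientation: [-1.573, 0.002, -0.647]
wrist_force: [-0.4, 0.9, -0.7]
gripper_width: 0.0124
```

Call:
{"method": "servo_tool", "body": {
  "targets": [
    [0,[0,0,0],[0,0,0]],
    [0,[0,0,0],[0,0,0]],
    [0,[0,0,0],[0,0,0]]
  ]
}}

```text
time_s: 25.95
eef_pos: [0.5547, 0.1508, 0.1415]
orientation: [-1.57, -0.001, -0.647]
wrist_force: [-0.4, -0.0, -1.2]
gripper_width: 0.012
```

```bash
python3 snap.py w18; python3 snap.py s18 scene
python3 - <<'E'
from h import *
import pickle
p=cv2.imread("pics/w18.png");cv2.imwrite("pics/w18c.png",cv2.resize(p[170:290,205:349],(720,600),interpolation=cv2.INTER_CUBIC))
s,c=pickle.load(open("pics/w18.pkl","rb"));print("tip px",proj(c,[s["eef_pos"]-[0,0,.067]]),"cross px",proj(c,[[.5539,.1506,.048]]))
p=cv2.imread('pics/s18.png');cv2.imwrite('pics/s18c.png',cv2.resize(p[70:190,270:410],(700,600),interpolation=cv2.INTER_CUBIC))
E
```

```text
25.95 [0.55472003 0.1508094  0.14149062] [-1.56951707e+00 -1.06856567e-03 -6.46910469e-01] [-0.38194595 -0.02167023 -1.15620184] 0.01203842789076905
26.0 [0.55460943 0.15074451 0.14123388] [-1.56979437e+00 -8.63321898e-04 -6.46952447e-01] [ 0.60724773  0.80970699 -1.11832702] 0.012326168267645397
tip px [[276.94313921 236.54034023]] cross px [[275.78740729 221.63201838]]
```

View pics/w18c.png

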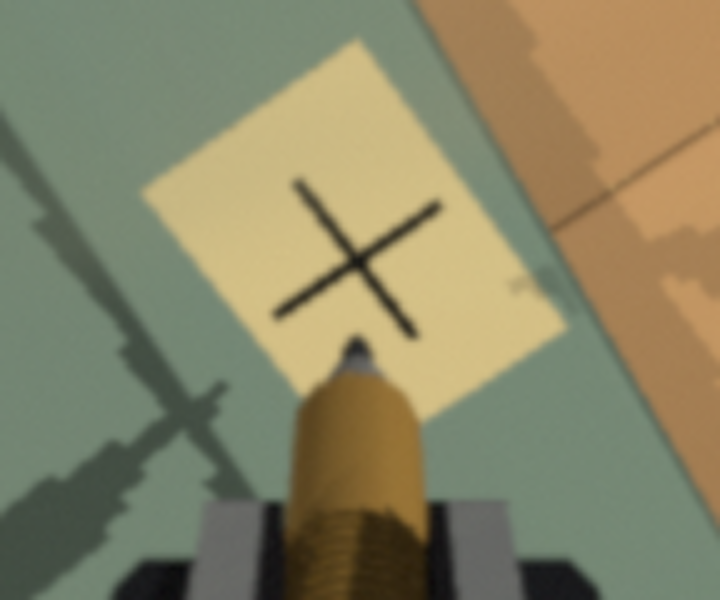

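View pics/s18c.png

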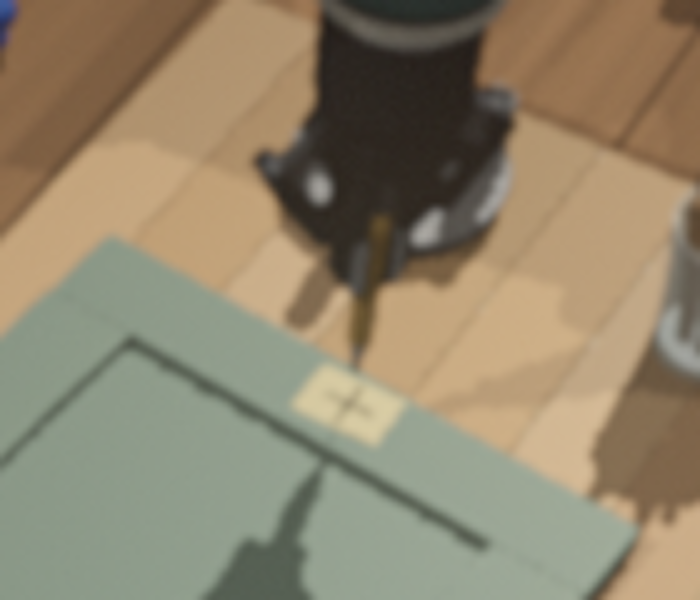

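The tip is at crop (357,338) and the cross at (358,262), aligned laterally. I lower to about 5 mm above.

Call:
{"method": "servo_tool", "body": {
  "targets": [
    [0,[0,0.7,0],[0,0,0]],
    [0,[0,1.4,0],[0,0,0]],
    [0,[0,2,0],[0,0,0]],
    [0,[0,2,0],[0,0,0]],
    [0,[0,2,0],[0,0,0]],
    [0,[0,2,0],[0,0,0]]
  ]
}}

```text
time_s: 26.65
eef_pos: [0.5544, 0.1506, 0.1205]
orientation: [-1.571, -0.0, -0.647]
wrist_force: [0.6, -0.5, -1.6]
gripper_width: 0.0126
```

```bash
cat > look.py <<'E'
import sys,pickle
from h import *
n=sys.argv[1]
p=cv2.imread(f"pics/{n}.png");cv2.imwrite(f"pics/{n}c.png",cv2.resize(p[180:270,222:330],(720,600),interpolation=cv2.INTER_CUBIC))
s,c=pickle.load(open(f"pics/{n}.pkl","rb"));print("tip px",proj(c,[s["eef_pos"]-[0,0,.067]]),"cross px",proj(c,[[.5539,.1506,.048]]))
E
python3 snap.py w19; python3 look.py w19; python3 snap.py s19 scene
python3 - <<'E'
from h import *
import pickle
p=cv2.imread('pics/s19.png');cv2.imwrite('pics/s19c.png',cv2.resize(p[80:180,290:390],(600,600),interpolation=cv2.INTER_CUBIC))
s,c=pickle.load(open("pics/s19.pkl","rb"));t=s["eef_pos"];print("axis px tip,+26,+60",proj(c,[t-[0,0,.067],t-[0,0,.041],t-[0,0,.007]]),"cross",proj(c,[[.5539,.1506,.048]]))
E
```

```text
26.65 [0.55441779 0.15062102 0.1204543 ] [-1.57056509e+00 -1.44671123e-04 -6.47071392e-01] [ 0.61463196 -0.52242994 -1.6035804 ] 0.012633811627931653
tip px [[277.0587449  236.58762554]] cross px [[276.50042071 232.82510192]]
26.7 [0.55446694 0.15060441 0.12055702] [-1.57041580e+00 -3.08543566e-04 -6.47110838e-01] [ 0.53686229 -0.20683241 -0.62999759] 0.012230973339355343
axis px tip,+26,+60 [[339.77070107 148.47044004]
 [340.75044907 141.77404819]
 [342.07977272 132.68994383]] cross [[339.37363486 149.79049715]]
```

View pics/w19c.png

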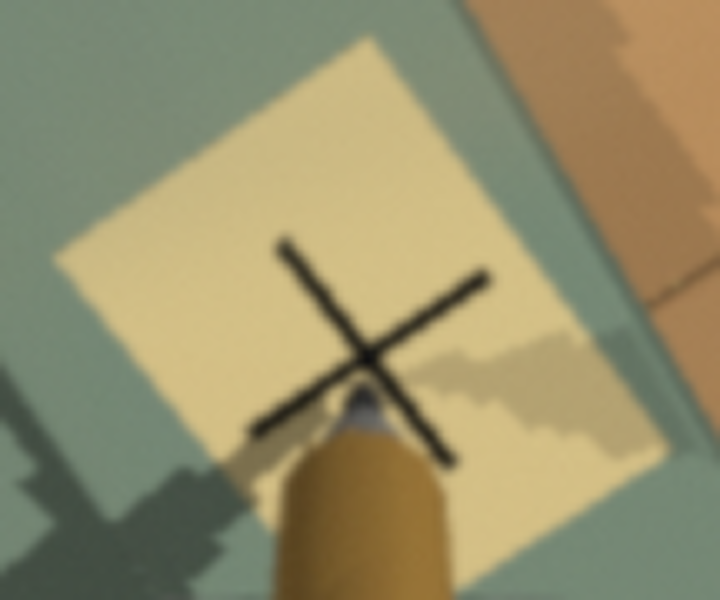

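View pics/s19c.png

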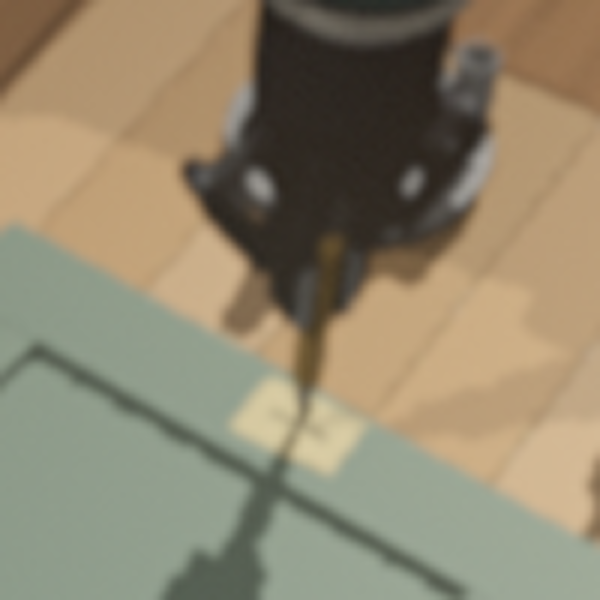

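The tip is at px (276.6,237.8) and the cross at (277.2,233.4). Allowing for the remaining 5 mm of drop, it needs about -0.9 mm along tool x and +0.4 mm along z. I correct and go 3 mm lower.

Call:
{"method": "servo_tool", "body": {
  "targets": [
    [0,[-0.09,0,0.04],[0,0,0]],
    [0,[-0.09,0.15,0.04],[0,0,0]],
    [0,[-0.09,0.3,0.04],[0,0,0]],
    [0,[-0.09,0.3,0.04],[0,0,0]],
    [0,[-0.09,0.3,0.04],[0,0,0]]
  ]
}}

```text
time_s: 27.25
eef_pos: [0.5538, 0.1514, 0.1171]
orientation: [-1.571, 0.0, -0.647]
wrist_force: [-0.9, 0.6, -1.4]
gripper_width: 0.0127
```

```bash
python3 snap.py w20; python3 look.py w20
```

```text
27.25 [0.55379497 0.15142639 0.11714512] [-1.57092033e+00  1.15783308e-04 -6.47081538e-01] [-0.90985514  0.61536766 -1.35190286] 0.012658123098964207
tip px [[277.06907294 236.642882  ]] cross px [[276.09343978 236.25672528]]
```

View pics/w20c.png

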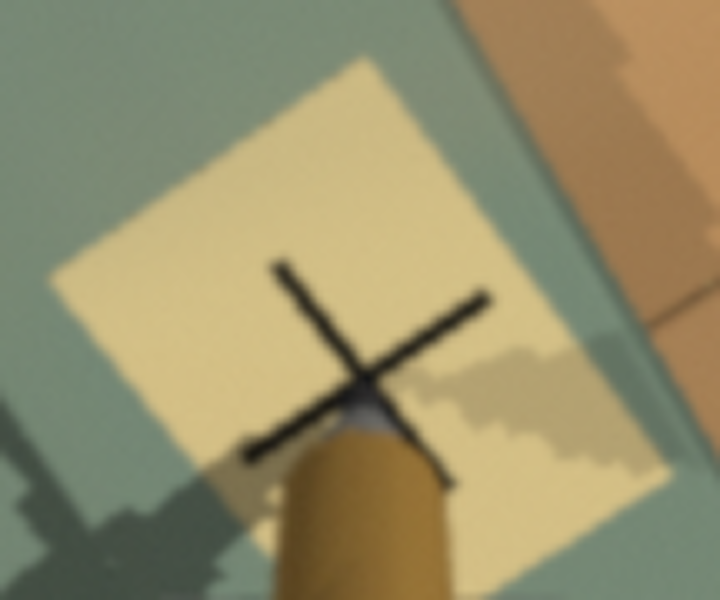

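The tip is at crop (363,385) and the cross at (363,378), which is right for about 2 mm above. I touch down in small steps, watching the force.

Call:
{"method": "servo_tool", "body": {
  "targets": [
    [0,[0,0.1,0],[0,0,0]],
    [0,[0,0.2,0],[0,0,0]],
    [0,[0,0.2,0],[0,0,0]],
    [0,[0,0.2,0],[0,0,0]]
  ]
}}

```text
time_s: 27.7
eef_pos: [0.5538, 0.1514, 0.1152]
orientation: [-1.571, 0.0, -0.647]
wrist_force: [-0.7, -0.5, -1.9]
gripper_width: 0.0122
```

Call:
{"method": "servo_tool", "body": {
  "targets": [
    [0,[0,0.1,0],[0,0,0]],
    [0,[0,0.1,0],[0,0,0]],
    [0,[0,0.1,0],[0,0,0]]
  ]
}}

```text
time_s: 28.0
eef_pos: [0.5539, 0.1515, 0.1144]
orientation: [-1.571, -0.0, -0.647]
wrist_force: [0.1, 0.4, 1.3]
gripper_width: 0.0121
```

Call:
{"method": "servo_tool", "body": {
  "targets": [
    [0,[0,0.1,0],[0,0,0]],
    [0,[0,0.1,0],[0,0,0]],
    [0,[0,0.1,0],[0,0,0]]
  ]
}}

```text
time_s: 28.3
eef_pos: [0.5539, 0.1514, 0.1133]
orientation: [-1.571, -0.0, -0.647]
wrist_force: [0.0, -0.0, 2.7]
gripper_width: 0.012
```

```bash
python3 snap.py w21; python3 look.py w21
```

```text
28.3 [0.55390248 0.15144652 0.11333346] [-1.57064502e+00 -1.41336650e-04 -6.47118726e-01] [ 0.0443629  -0.00912505  2.66392583] 0.012045047249837473
tip px [[277.04610142 236.65185593]] cross px [[275.94630037 238.42456414]]
```

View pics/w21c.png

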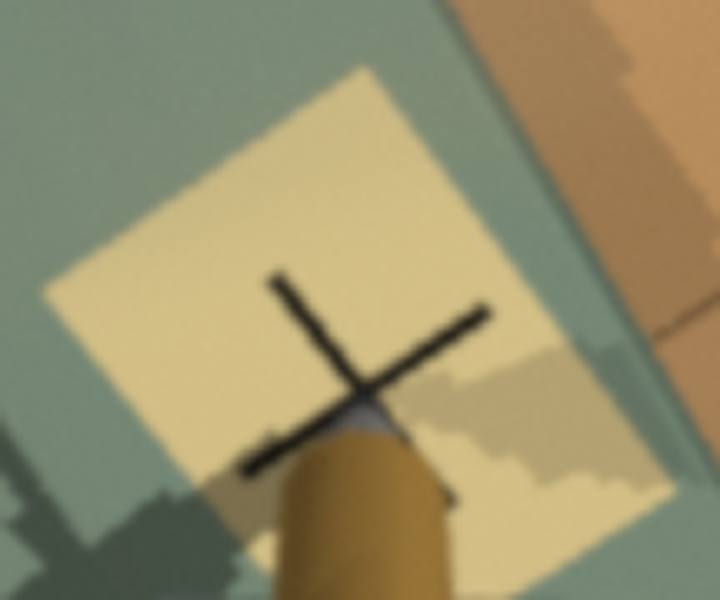

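The pin is standing on the crossing at crop (364,391). Next, press another 3 mm.

Call:
{"method": "servo_tool", "body": {
  "targets": [
    [0,[0,0.1,0],[0,0,0]],
    [0,[0,0.2,0],[0,0,0]],
    [0,[0,0.2,0],[0,0,0]],
    [0,[0,0.2,0],[0,0,0]]
  ]
}}

```text
time_s: 28.75
eef_pos: [0.5539, 0.1514, 0.1113]
orientation: [-1.571, -0.0, -0.647]
wrist_force: [0.9, -0.8, 4.6]
gripper_width: 0.0121
```

Call:
{"method": "servo_tool", "body": {
  "targets": [
    [0,[0,0.1,0],[0,0,0]],
    [0,[0,0.1,0],[0,0,0]],
    [0,[0,0.1,0],[0,0,0]],
    [0,[0,0.1,0],[0,0,0]]
  ]
}}

```text
time_s: 29.15
eef_pos: [0.5539, 0.1515, 0.1103]
orientation: [-1.571, -0.0, -0.647]
wrist_force: [-0.3, 0.3, 4.6]
gripper_width: 0.0122
```

```bash
python3 snap.py w22; python3 look.py w22; python3 snap.py s22 scene; python3 snap.py t22 top
python3 - <<'E'
from h import *
p=cv2.imread('pics/s22.png');cv2.imwrite('pics/s22c.png',cv2.resize(p[60:200,270:410],(600,600),interpolation=cv2.INTER_CUBIC))
E
```

```text
29.15 [0.55387443 0.15145286 0.11029777] [-1.57069159e+00 -7.35048298e-05 -6.47114966e-01] [-0.33198322  0.29015959  4.56761193] 0.01221206169437555
tip px [[277.05077329 236.62484509]] cross px [[275.97614641 240.29835527]]
29.2 [0.55385844 0.15145128 0.11029378] [-1.57069178e+00 -3.29928454e-05 -6.47079889e-01] [ 0.3715607  -0.17621789  4.28220579] 0.012198314814147541
29.25 [0.55386173 0.15145816 0.11028355] [-1.57071897e+00 -5.29034774e-05 -6.47076918e-01] [ 0.64371483 -0.26858967  3.53480049] 0.012287875624882927
```

View pics/w22.png

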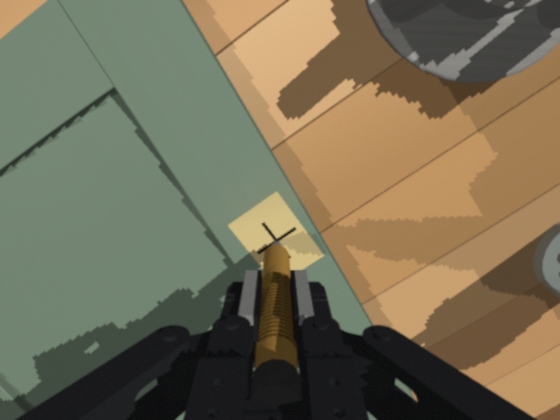

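View pics/w22c.png

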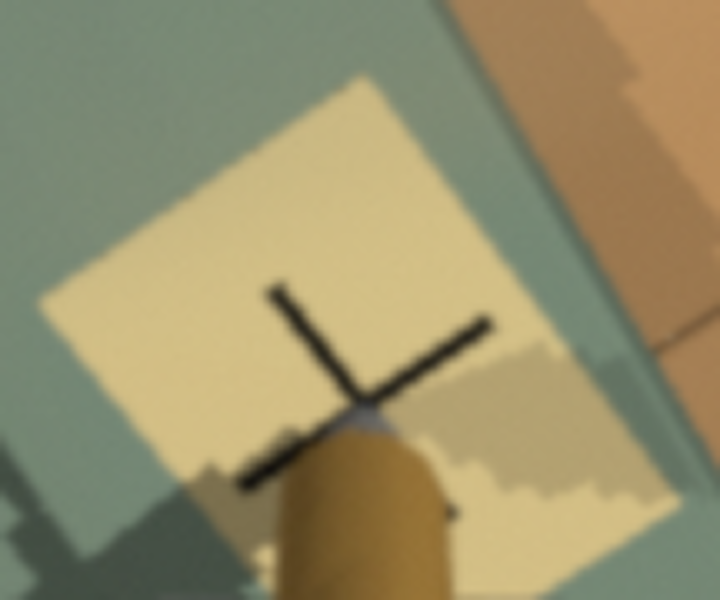

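View pics/s22c.png

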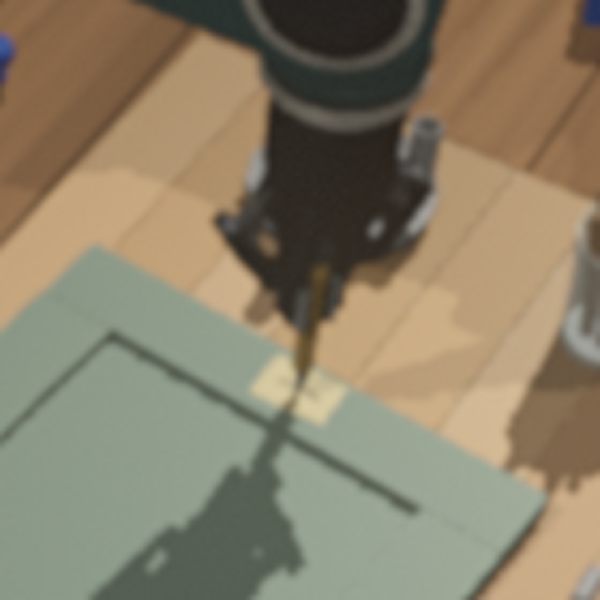

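View pics/t22.png

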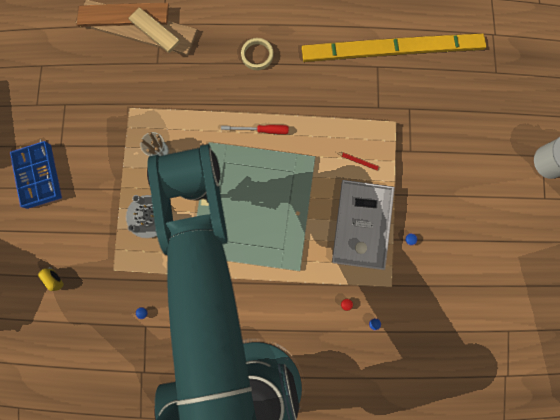

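Run:
```python
from plant import ctrl
s=ctrl.read_state();print(s["time_s"],s["eef_pos"],s["wrist_force"],s["gripper_width"])
print(ctrl.hand_in())
```

```text
29.3 [0.55385174 0.15145719 0.11028536] [-0.41462351 -0.1884341   4.04126847] 0.012384744137786513
the job is handed in; nothing more can be done
None
```

The three fittings are in the tray and the punch is standing on the pencil cross, pressed about halfway. I handed the job in at 29.3 s of the 72 s allowed.

- **Fittings:** I lowered the knob, hinge cover and catch until they touched the tray floor before letting go. Pictures afterwards show all three lying upright in the tray.
- **Punch:** I drew it straight up out of its sleeve and brought it down only on the cross.
    - **Position:** The last wrist view shows the pin on the crossing, within about 0.5 mm.
    - **Upright:** Before contact the tip sat about 0.6° from where an upright punch would put it. The punch did not shift or turn in the grip when pressed.
- **Spring:** The arm moved down 4.5 mm after contact. The force readings (3.5 to 4.6 N, plus about 1 N for the punch's weight) put the pin at about 3 to 4.5 mm, so the two roughly agree. There was no force jump that would suggest it fired.
- **Left alone:** I never touched the nut driver, tumbler or pencil, and they look unmoved in the last top view. The arm partly hides the tumbler there.

The wrist showed 6 to 7 N upward each time the jaws closed on something. I took this as the pads swinging forward as they shut, and in the pictures nothing shifted because of it. The top and scene cameras' first rough fixes put the punch about 8 to 13 mm from where the wrist camera did; I used the wrist reading, and it held.

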